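# Load a gift set into the slanted packing lane

### The job

Load the slanted lane of the packing stand with the three things that stand beside it on the near half of the table, one after another: first the candle jar, down against the stop bar, then the knob-handled stamp behind it, then the big self-inking stamp last, each standing flat on the lane on its base and resting against the one before it. The lane is slippery and the stop bar is clamped at a different place every time, so keep hold of each thing until you feel it rest, and do not let it drop, topple or run down by itself, nor ram it; leave the other things on the table alone.

Things in the scene. Friction and masses are not known exactly. Their poses are not given: they have to be found in the camera images.
- stand: Packing stand of light wood, fixed, 233 mm long (x) by 84 mm wide (y), to 165 mm high; origin at the centre of its underside on the table, z up, x level along the lane's uphill direction, y across. Its lane is a straight white chute, 250 mm long, 68 mm wide between two rails 14 mm high (square to the lane) and 8 mm thick, that rises at 28 degrees toward +x.
- lane_low (a point): Point on the lane's surface, on its centre line at its low end, 35 mm above the table. An aluminium stop bar spans the lane, 32 mm high above it and firmly clamped; its uphill face lies somewhere between 15 and 70 mm up the lane from this point: exactly where is not measured.
- lane_high (a point): Point on the lane's surface, on its centre line at its high end, 250 mm up the lane from lane_low. The lane is smooth (friction about 0.2): whatever is let go on it slides downhill until something stops it.
- jar_mid (a point): Middle of the candle jar: dark amber glass jar with black screw lid and a brown paper label, upright cylinder of 57 mm diameter, 63 mm high, 0.19 kg; point on its axis 31.5 mm above its underside, z up along its axis.
- stamp_mid (a point): Middle of the knob-handled stamp: turned beech, 74 mm high, 0.05 kg; rectangular base 35 mm (x) by 43 mm (y) and 21 mm high, then a round waist 24 mm across, and from 40 mm up a round knob up to 30 mm across; point on its axis 37 mm above its underside, z up.
- inker_mid (a point): Middle of the self-inking stamp: tall cardboard-brown rectangular case on a black foot, 41 mm (x) by 64 mm (y), 97 mm high (the case is 38 by 60 mm from 26 mm up), does not give when handled, 0.11 kg; point on its axis 48.5 mm above its underside, z up.
- glue_mid (a point): Bystander: grey-green glue stick standing on its base, 27 mm diameter, 87 mm high; its middle.
- block_mid (a point): Bystander: flat wooden block stamp 40 by 52 by 20 mm; its middle.
Things that resemble listed ones, but are neither listed nor needed, are in the scene too. Leave any turquoise look-alike of the part that bears jar_mid alone. What is shaped like the part that bears stamp_mid but orange is not meant.

How it is judged:
On the way, in this order (a step that is already met when the one before it is completed fails the run):
1. the candle jar stands flat on the lane against the stop bar, let go and at rest (angle between jar_mid's own z axis and vertical between 0.43 and 0.55 rad and x of jar_mid in the frame of stand between -0.125 and 0.11 m and y of jar_mid in the frame of stand between -0.025 and 0.025 m and z of jar_mid in the frame of stand above 0.055 m and contact force between the fingers and jar below 0.05 N and linear speed of jar below 0.02 m/s), for 0.3 s.
2. the knob-handled stamp stands flat on the lane behind the jar and against it, let go and at rest (all of step 1 and angle between stamp_mid's own z axis and vertical between 0.43 and 0.55 rad and x of stamp_mid in the frame of stand between -0.125 and 0.11 m and y of stamp_mid in the frame of stand between -0.025 and 0.025 m and z of stamp_mid in the frame of stand above 0.055 m and contact force between the fingers and stamp below 0.05 N and linear speed of stamp below 0.02 m/s and distance between jar_mid and stamp_mid below 0.062 m), for 0.3 s.
3. the self-inking stamp stands flat on the lane behind the knob-handled stamp and against it, let go and at rest (all of step 2 and angle between inker_mid's own z axis and vertical between 0.43 and 0.55 rad and x of inker_mid in the frame of stand between -0.125 and 0.11 m and y of inker_mid in the frame of stand between -0.025 and 0.025 m and z of inker_mid in the frame of stand above 0.055 m and contact force between the fingers and inker below 0.05 N and linear speed of inker below 0.02 m/s and distance between stamp_mid and inker_mid below 0.068 m), for 0.3 s.
At the end, for the whole second after the job is handed in: All three stand let go and at rest on their bases in the lane (28 +- 3.5 degrees from upright, within 25 mm of its centre line), jar lowest, then knob-handled stamp, then self-inking stamp: middles of jar and stamp under 62 mm apart, of the two stamps under 68 mm apart (all of step 3); the robot touches nothing.
It fails at once if one of the three drops, topples or runs down the lane by itself: it moves faster than 0.25 m/s with no finger touching it (about 1 cm of free sliding or 3 mm of free fall) ((contact force between the fingers and jar below 0.01 N and linear speed of jar above 0.25 m/s) or (contact force between the fingers and stamp below 0.01 N and linear speed of stamp above 0.25 m/s) or (contact force between the fingers and inker below 0.01 N and linear speed of inker above 0.25 m/s)).
It fails at once if one of the three is rammed against the stand with more than 90 N (contact force between any of jar, stamp, inker and stand above 90 N).
It fails at once if the glue stick or the block stamp is moved by more than 20 mm (distance of any of glue_mid, block_mid from where it was at the start of the episode above 0.02 m).
It also fails if it takes over 70 s, if anything falls off the work surface, if the arm or the gripper's body presses on something with over 40 N, if the wrist force passes 120 N, or if a joint passes its speed limit or range.

### The arm

A 6-joint arm with a two-finger parallel gripper is mounted at the origin on the work surface; the furniture and walls round the work are solid. World frame = base frame: x ahead of the robot, y to its left, z up, the work surface at z = 0. Lengths are in m, angles in rad, forces in N, time in s.
With the tool pointing down it reaches from about 0.35 to 0.975 m from the base axis. Payload 4.9 kg.
Tool frame: the origin (TCP) lies on the centre line of the jaws, within the pads' length; the fingertips stand 14 mm ahead of it and the grasp point (between the pads) lies 5 mm behind it (manip.nose_length is the distance from the TCP to the fingertips, in m); z points along the fingers, y is the line along which they close (so a half turn about z gives the same grasp; the last joint's range is limited). The gripper opens to 85 mm and grips with 20 to 120 N. Pads are 22 mm wide; open, the fingers measure 114 mm over their backs; the gripper's body (76 mm by 85 mm) begins 54 mm behind the grasp point. The pads swing forward as they close: fully open they stand 13 mm farther back than shut.
Start: joints at [-1.458, 0.053, 1.613, -0, 1.476, -0.119], TCP at [0.144, -0.608, 0.209] pointing down, gripper open.
Joint ranges: [-3.01, 3.01], [-1.01, 2.22], [0.06, 2.58], [-1.02, 4.17], [0.09, 2.62], [-3.14, 3.14]. Speed limits (rad/s): [2.57, 2.57, 3.14, 3.14, 3.14, 3.14].

### API

Orientations are given as a unit quaternion [w, x, y, z].
In Python, from plant import manip, imaging gives the robot as it stands.
- The arm moves only by the tool play_rows, never from a script. Its argument "commands" is a list of rows, each a list of 6 numbers: the shift along the tool's x, y, z in mm, then the turn, a rotation vector about the tool's x, y, z in degrees. A call has 1 to 5 rows; each row shifts and turns the commanded pose from where the row before left it, along the tool's axes as they then stand; what a row does not reach is not made up. A row lasts 1/12 s, in which the tool goes at most 41.7 mm and 7.16 degrees, less where a joint would pass 70% of its speed; a pose out of reach is approached as far as the arm can. A call is refused whole if a number of a shift passes 41.7 or a number of a turn 7.16, either way. A call with a gripper value outside its range is refused whole. "hand" is the finger opening in mm, from 0 to 85.4, set as the call begins (left out, the last holds). The fingers move at their own pace and stop on an object; the grip force is fixed at half the most. Time passes only in rows, so rows that do not move let the fingers close. It gives the time, the measured TCP pose, the force, the opening and the grip force at its end, in the units of the state.
- manip.state(): the state, without advancing time (a new reading comes with each control period).
- imaging.grab_frame(name): name is "side" or "top"; returns a dict with "image" (420x560x3 uint8, red, green, blue), "fx", "fy", "cx", "cy" (pixels), "k1" (the pictures are not rectified: a ray, as slopes to the right and down, at radius r is drawn at 1 + k1 r^2 times it, then the intrinsics apply), "R" (3x3) and "t" (3): a world point X has camera coordinates R X + t. Camera axes: x right, y down, z forward; pixel columns grow to the right and rows downward; lengths in m; the calibration is good to about 2 mm. A picture is of the moment at which its call begins. There is no depth.
- manip.job_done(): hands the job in; it is judged then, once.
The state is a dict: "time": time; "joint_pos": joint angles; "joint_vel": joint speeds; "joint_efforts": joint torques, N m; "tool_pos": TCP position; "tool_rot": TCP orientation; "contact_force": force on the tool from outside, world axes, zero at the start; "ft_torque": the same for the moment, N m; "gripper_width": opening from 0.0 (shut) to 1.0 (fully open); "grasp_force": force on a finger pad.
Only numpy, scipy, OpenCV 4.12 (cv2) and the standard library are available. Lean on these libraries where they do the work, as an engineer would, in place of code of your own. Each camera call takes 0.05 s, during which the arm holds its last target. There are 200 camera calls.

## Working session

There is one attempt and no reset: what is moved stays moved. The work goes in short steps, Python scripts to look and compute and a tool call to move; the robot and the scene stay as the last step left them, time stands still between calls to the robot, and variables do not carry over. Pictures are saved under pics/ and viewed, at most 10 in all, crops included, and the job is handed in when it is done.

Besides the shell and the picture viewer there is one more tool, called after "Request:" in YAML: its name, and indented under it one key for each argument. play_rows: Moves the arm, as the interface text tells. Its arguments: {"type":"object","properties":{"commands":{"type":"array","items":{"type":"array","items":{"type":"number"}}},"hand":{"type":"number"}},"required":["commands"]}

```bash
mkdir -p pics; ls; python3 - <<'E'
from plant import manip, imaging
import cv2
print(manip.state())
for n in("side","top"):
    f=imaging.grab_frame(n); cv2.imwrite(f"pics/{n}0.png",f["image"][:,:,::-1])
    print(n,{k:v for k,v in f.items() if k!="image"})
E
```

```text
pics
{'time': 0.0, 'joint_pos': array([-1.45798308e+00,  5.33782158e-02,  1.61428592e+00, -4.33162599e-06,
        1.47599760e+00, -1.19008748e-01]), 'joint_vel': array([-0.00075509, -0.0004133 , -0.00201314,  0.00044985,  0.00027234,
       -0.00112665]), 'joint_efforts': array([-3.02397702e-04, -3.93683589e+01, -3.70174277e+01, -1.34553461e-04,
        7.19213524e-03,  1.00523238e-05]), 'tool_pos': array([ 0.14351293, -0.60761723,  0.20795465]), 'tool_rot': array([-1.03454272e-03,  9.93289283e-01,  1.15651765e-01,  1.04887978e-06]), 'contact_force': array([-0.38740181,  0.25660296,  0.16503977]), 'ft_torque': array([ 0.01466746, -0.07291724, -0.01689932]), 'grasp_force': 0.0, 'gripper_width': 1.0008627534256682}
side {'fx': 417.2654673107467, 'fy': 417.2654673107467, 'cx': 273.7041593583082, 'cy': 217.12319943229858, 'k1': -0.0701658276308185, 'R': array([[ 0.95025869, -0.3114471 ,  0.00302231],
       [-0.20279533, -0.62605708, -0.75294528],
       [ 0.23639476,  0.71487988, -0.65807619]]), 't': array([-0.48906789,  0.24120274,  0.7891402 ])}
top {'fx': 406.17201395039325, 'fy': 406.17201395039325, 'cx': 283.1458248049159, 'cy': 205.64410671584247, 'k1': -0.05821720111468396, 'R': array([[ 0.01261838, -0.99984894,  0.01195325],
       [-0.98631078, -0.01441134, -0.16426612],
       [ 0.16441357, -0.00971685, -0.98634363]]), 't': array([0.03007961, 0.54737175, 0.87856905])}
```

View pics/side0.png

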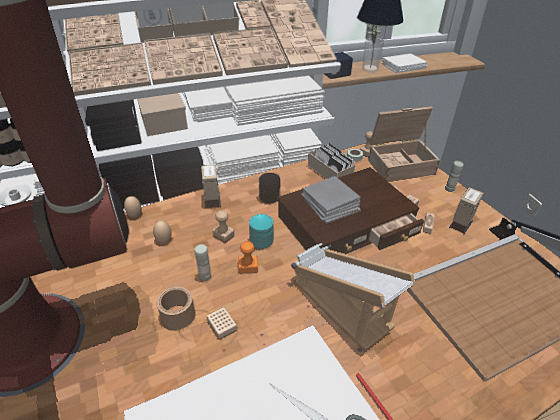

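View pics/top0.png

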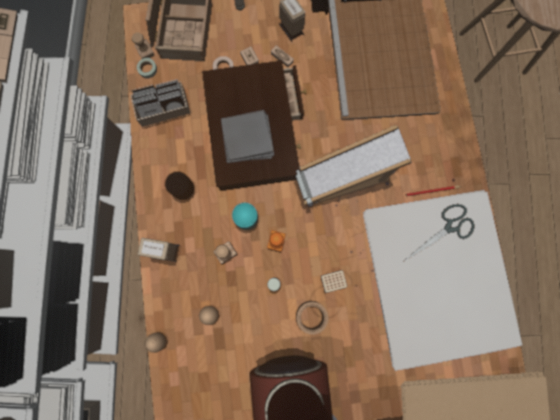

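```bash
cat > h.py <<'E'
import numpy as np, cv2
from plant import manip, imaging
def cam(n):
    f=imaging.grab_frame(n); f["name"]=n; return f
def proj(f,X):
    c=np.atleast_2d(X)@f["R"].T+f["t"]; s=c[:,:2]/c[:,2:]
    s=s*(1+f["k1"]*(s**2).sum(1,keepdims=True))
    return s*[f["fx"],f["fy"]]+[f["cx"],f["cy"]]
def ray(f,uv):
    d=(np.array(uv,float)-[f["cx"],f["cy"]])/[f["fx"],f["fy"]]; s=d.copy()
    for _ in range(20): s=d/(1+f["k1"]*(s@s))
    return -f["R"].T@f["t"], f["R"].T@np.array([s[0],s[1],1])
def onz(f,uv,z):
    o,d=ray(f,uv); return o+d*(z-o[2])/d[2]
def crop(f,u0,v0,w,h,k):
    return cv2.resize(f["image"][v0:v0+h,u0:u0+w,::-1],None,fx=k,fy=k,interpolation=cv2.INTER_CUBIC)
E
python3 - <<'E'
from h import *
s=cam("side");t=cam("top")
a=crop(s,285,235,135,115,3); b=crop(t,285,120,135,95,3)   #405x345, 405x285
c=crop(s,185,155,110,100,3.6); d=crop(t,130,165,130,105,3) #396x360,390x315
W=np.zeros((600,800,3),np.uint8)
a=crop(s,285,235,133,115,3)[:300+45]; 
W[:345,:399]=a; W[345:345+255,:399]=crop(t,285,120,133,85,3)
W[:300,400:]=crop(s,185,155,100,75,4); W[300:,400:]=crop(t,132,165,133,100,3)[:300,:].copy() if 0 else cv2.resize(crop(t,132,165,133,100,3),(400,300))
cv2.imwrite("pics/c1.png",W)
E
```

```text
(no output)
```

View pics/c1.png

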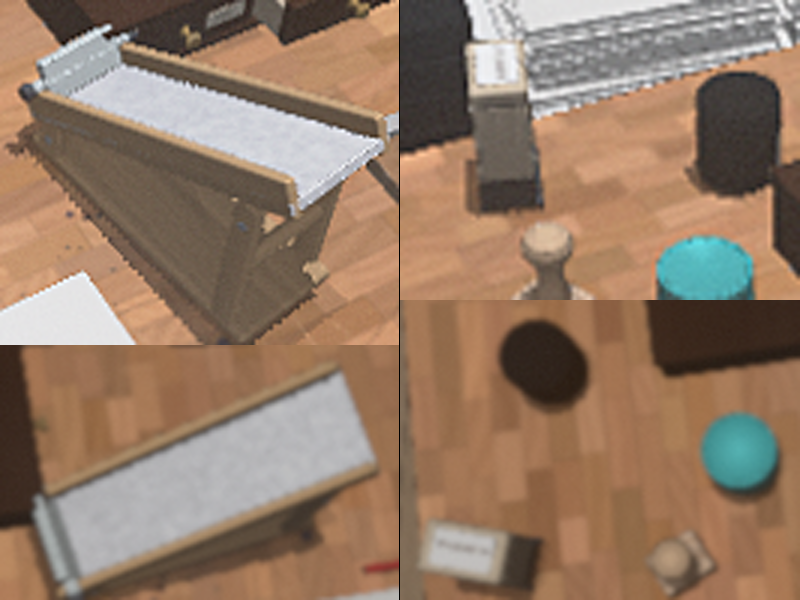

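```bash
cat > fit.py <<'E'
from h import *
from scipy.optimize import least_squares
from scipy.spatial.transform import Rotation as Ro
def place(P,x,y,yaw): return np.asarray(P)@Ro.from_euler('z',yaw).as_matrix().T+[x,y,0]
def box(a,b,z0,z1): return [[i*a/2,j*b/2,z] for i in(-1,1) for j in(-1,1) for z in(z0,z1)]
def cyl(d,z0,z1): return [[d/2*np.cos(t),d/2*np.sin(t),z] for t in np.linspace(0,6.283,49) for z in (z0,z1)]
JAR=cyl(.057,0,.063); INK=box(.041,.064,0,.026)+box(.038,.060,.026,.097)
STB=box(.035,.043,0,.021); KNOB=cyl(.030,.050,.064)+cyl(.02,.05,.074)
def bbfit(P,obs,p0,yaw=None):
    def r(p):
        o=[]
        for f,b in obs:
            q=proj(f,place(P,p[0],p[1],p[2] if yaw is None else yaw)); m=np.r_[q.min(0),q.max(0)]
            o+=[ (m[i]-b[i]) for i in range(4) if b[i] is not None]
        return o
    s=least_squares(r,p0 if yaw is None else p0[:2],loss='soft_l1'); return s.x,np.round(r(s.x),1)
E
python3 - <<'E'
from fit import *
s=cam("side");t=cam("top")
S=[[.1042,.042,.1647],[.1042,-.042,.1647],[-.1165,.042,.0474],[-.1165,-.042,.0474]]
tu=np.array([(398.3,127.3),(410.7,160),(300,169.3),(305,203.3)]); su=np.array([(413.7,274.3),(384,295.7),(326.7,249.3)])
r=lambda p:np.r_[(proj(t,place(S,*p))-tu).ravel(),(proj(s,place(S,*p)[:3])-su).ravel()]
p0=onz(t,(355,165),.1); q=least_squares(r,[p0[0],p0[1],-1.2],loss='soft_l1')
print("stand",q.x,np.degrees(q.x[2]),r(q.x).round(1))
a=bbfit(JAR,[(s,(258.75,173,280.5,203)),(t,(165.2,172.3,194.5,200.5))],onz(t,(180,187),.03)[:2],0);print("jar",a)
b=bbfit(INK,[(s,(202,165,220,208.2)),(t,(139.3,238,178.5,260.7))],np.r_[onz(t,(160,250),.05)[:2],-.16]);print("ink",b)
c=bbfit(KNOB,[(s,(215.5,210.7,229,None)),(t,(217.5,245,230.5,258))],onz(t,(224,251),.05)[:2],0);print("knob",c)
def draw(f,k,o):
    def D(P,x,y,w,im):
        h=cv2.convexHull(((proj(f,place(P,x,y,w))-o)*k).astype(np.float32)+k/2-.5).astype(int); cv2.polylines(im,[h],True,(0,255,0),1)
    return D
W=[]
for f,o in((s,(190,160)),(t,(135,165))):
    im=crop(f,*o,100,110,4); D=draw(f,4,np.array(o)); D(JAR,*a[0],0,im); D(INK[:8],*b[0],im);D(INK[8:],*b[0],im);D(KNOB,*c[0],0,im); W.append(cv2.resize(im,(400,440)))
W=np.hstack(W); cv2.imwrite("pics/c2.png",W)
E
```

```text
stand [ 0.63055401 -0.11093509 -1.246864  ] -71.44004479695474 [-0.4 -4.3  1.7  0.5 -5.7 -0.6  0.8 -0.4  1.  -0.2 -2.7  2.1 -3.5 -0.8]
jar (array([0.59231183, 0.27709221]), array([-0.7, -0.5, -0.6,  1.4, -0.6, -1.7,  0.9, -0.2]))
ink (array([ 0.44323554,  0.31145249, -0.11273615]), array([-1.7, -1.4,  1.1,  1.1, -1.5, -0.6,  2. ,  0.5]))
knob (array([0.44152312, 0.16634508]), array([-0.3,  0.1, -0.5, -0.6, -1. ,  0.8,  0. ]))
```

View pics/c2.png

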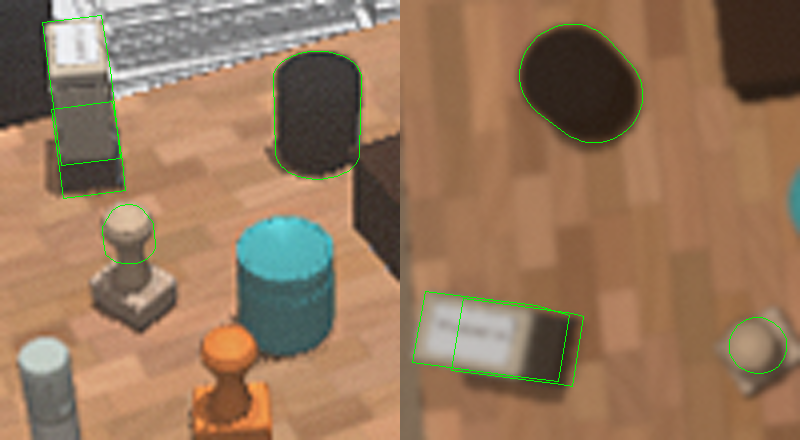

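```bash
python3 - <<'E'
from fit import *
s=cam("side");t=cam("top")
q=[onz(t,p,.097) for p in((142,240.75),(166.75,244.5),(165,259.5),(139.5,255.5))]
for i in range(4): print(q[i].round(4),np.linalg.norm(q[i]-q[i-1]).round(4))
print("foot",[onz(s,p,0).round(4) for p in((205.75,209.25),(220.75,207.5))],[onz(s,p,.097).round(4) for p in((203,179.5),(216.5,178),(201,166.5),(215.5,164.5))])
print("far",onz(s,(467,228),0),onz(t,(291,25),.05))
W=np.zeros((600,800,3),np.uint8)
W[:300,:400]=crop(s,440,170,80,60,5); W[:300,400:]=crop(t,255,0,80,60,5)
W[300:,:400]=crop(s,190,155,80,60,5); W[300:,400:]=crop(t,135,215,80,60,5)
cv2.imwrite("pics/c3.png",W)
# stand overlay
x,y,w=.6306,-.1109,-1.2469
W=[]
for f,o in((s,(285,235)),(t,(285,120))):
    im=crop(f,*o,135,115,3); L=lambda P:((proj(f,place(P,x,y,w))-o)*3+1).astype(int)
    for sg in(1,-1):
        for a in(.034,.042): cv2.line(im,*map(tuple,L([[-.1165,a*sg,.0474],[.1042,a*sg,.1647]]).tolist()),(0,255,0),1)
    cv2.polylines(im,[L([[-.110,.034,.035],[.1108,.034,.1524],[.1108,-.034,.1524],[-.11,-.034,.035]])],True,(0,0,255),1); W.append(im)
cv2.imwrite("pics/c4.png",cv2.resize(np.hstack(W),(800,341)))
E
```

```text
[0.4584 0.3365 0.097 ] 0.0314
[0.4514 0.2831 0.097 ] 0.0538
[0.4198 0.2851 0.097 ] 0.0316
[0.4272 0.3397 0.097 ] 0.0552
foot [array([0.42  , 0.2822, 0.    ]), array([0.459, 0.277, 0.   ])] [array([0.4227, 0.2797, 0.097 ]), array([0.4558, 0.2755, 0.097 ]), array([0.4285, 0.3374, 0.097 ]), array([0.4659, 0.3347, 0.097 ])]
far [1.03117855 0.00733909 0.        ] [0.99957664 0.02385552 0.05      ]
```

View pics/c3.png

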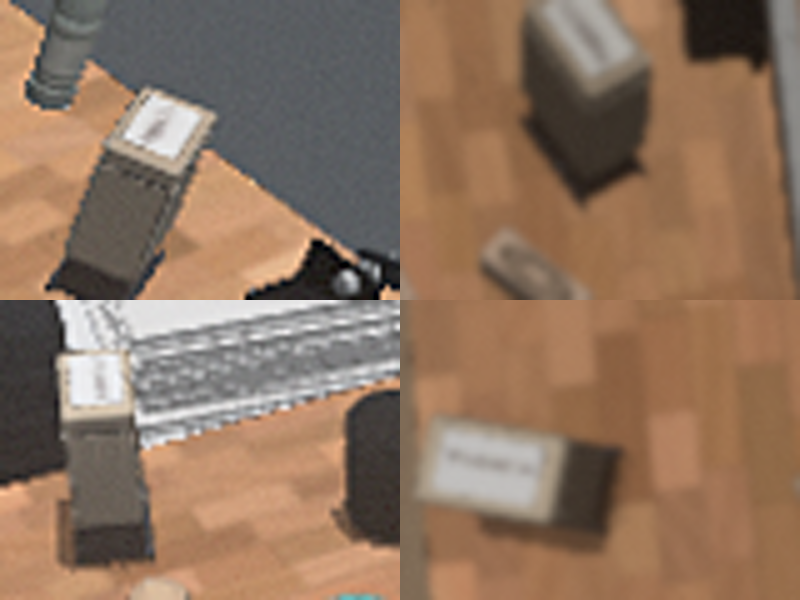

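View pics/c4.png

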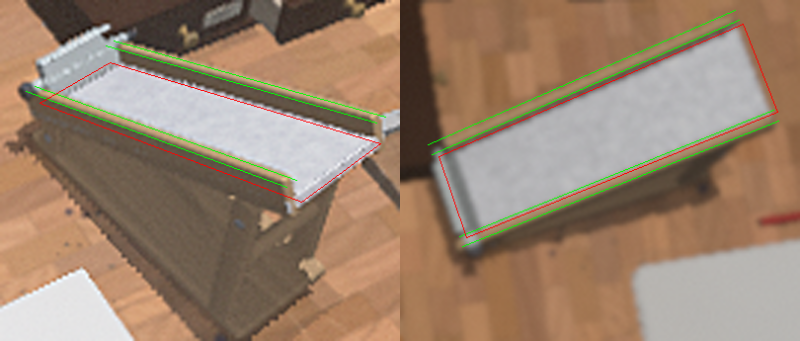

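```bash
cat > scan.py <<'E'
from fit import *
from scipy.ndimage import map_coordinates
c28,s28=np.cos(np.radians(28)),np.sin(np.radians(28))
def lane(s,y,h): return np.stack([-.110+s*c28-h*s28+0*y,y+0*s,.035+s*s28+h*c28+0*y],-1)
def prof(f,p,s,y,ch=2):
    uv=proj(f,place(lane(s,y,0*s),*p)); return map_coordinates(f["image"][:,:,ch].astype(float),[uv[:,1],uv[:,0]],order=1)
E
python3 - <<'E'
from scan import *
p=(.6306,-.1109,-1.2469)
y=np.linspace(-.06,.06,61)
for n in("top","side"):
    f=cam(n)
    # predicted apparent location of the near rail inner-top edge in lane coords
    for s0 in(.06,.11,.16,.21):
        b=prof(f,p,s0+0*y,y); T=145
        w=np.where(b>T)[0]; 
        def edge(i,j): return y[i]+(T-b[i])/(b[j]-b[i])*(y[j]-y[i])
        m=30; i=m
        while b[i]>T and i>0: i-=1
        j=m
        while b[j]>T and j<60: j+=1
        e0,e1=edge(i,i+1),edge(j,j-1)
        # ray through rail inner top edge -> plane of lane
        yy=np.linspace(-.05,-.01,81); uv=proj(f,place(lane(s0+0*yy,yy,0*yy),*p)); 
        ss=np.linspace(0,.25,251); r=proj(f,place(lane(ss,0*ss-.034,0*ss+.014),*p)); d=np.linalg.norm(uv[:,None]-r[None],axis=2).min(1)
        print(n,s0,"white y",(e0*1e3).round(1),(e1*1e3).round(1),"pred near",(yy[d.argmin()]*1e3).round(1),"far 34")
    s=np.linspace(-.01,.29,61)
    for y0 in(-.015,.015): print(n,"along",y0,prof(f,p,s,y0+0*s).round(0).astype(int).tolist())
E
```

```text
top 0.06 white y -32.5 31.3 pred near -31.5 far 34
top 0.11 white y -32.4 31.6 pred near -31.5 far 34
top 0.16 white y -32.5 31.8 pred near -31.5 far 34
top 0.21 white y -32.2 31.7 pred near -31.5 far 34
top along -0.015 [73, 146, 166, 129, 119, 160, 184, 181, 179, 182, 180, 181, 185, 183, 183, 183, 184, 182, 180, 182, 183, 182, 185, 185, 184, 178, 180, 183, 186, 188, 182, 182, 183, 185, 186, 186, 188, 185, 189, 190, 187, 186, 191, 185, 184, 186, 184, 188, 183, 181, 185, 143, 79, 79, 81, 80, 77, 78, 83, 83, 80]
top along 0.015 [74, 147, 163, 125, 122, 165, 179, 180, 179, 178, 180, 179, 180, 180, 178, 178, 180, 182, 186, 184, 183, 184, 182, 180, 180, 183, 182, 186, 184, 181, 183, 185, 182, 183, 184, 187, 183, 182, 185, 189, 184, 186, 186, 184, 183, 185, 186, 186, 183, 185, 184, 139, 79, 78, 77, 78, 79, 78, 76, 81, 78]
side 0.06 white y -18.9 36.1 pred near -18.5 far 34
side 0.11 white y -19.1 36.6 pred near -18.5 far 34
side 0.16 white y -17.7 37.4 pred near -19.0 far 34
side 0.21 white y -17.3 37.9 pred near -19.0 far 34
side along -0.015 [175, 169, 168, 172, 172, 210, 204, 201, 206, 197, 205, 199, 203, 210, 200, 211, 203, 209, 202, 205, 196, 211, 197, 212, 198, 201, 189, 207, 192, 206, 192, 213, 199, 207, 196, 197, 202, 182, 208, 200, 227, 197, 199, 206, 198, 194, 205, 221, 217, 216, 224, 210, 189, 69, 108, 108, 121, 120, 112, 119, 116]
side along 0.015 [178, 179, 180, 148, 188, 216, 217, 216, 215, 212, 212, 214, 216, 213, 213, 213, 212, 218, 219, 215, 213, 214, 213, 214, 209, 214, 211, 215, 213, 214, 217, 219, 216, 214, 217, 219, 217, 217, 217, 215, 212, 219, 217, 216, 215, 222, 220, 218, 215, 218, 213, 195, 215, 63, 73, 112, 103, 102, 102, 101, 100]
```

```bash
python3 - <<'E'
from fit import *
s=cam("side");t=cam("top")
print("cams",-s["R"].T@s["t"],-t["R"].T@t["t"])
for u in((338,68),(330,110),(320,148)):
    for v in((131,125),(118,125),(78,30)):
        o1,d1=ray(s,u);o2,d2=ray(t,v)
        k=np.linalg.lstsq(np.c_[d1,-d2],o2-o1,rcond=None)[0]; a,b=o1+d1*k[0],o2+d2*k[1]
        print(u,v,((a+b)/2).round(3),"gap",np.linalg.norm(a-b).round(3))
print("table edge",onz(t,(128,100),0),onz(t,(140,250),0))
print("stamp base",[onz(s,p,0).round(4) for p in((213.25,234.5),(225.25,242.5),(234,234.5))])
cv2.imwrite("pics/c5.png",crop(t,0,0,266,200,3))
E
```

```text
cams [ 0.32710719 -0.56545254  0.70240495] [0.39505043 0.04650035 0.95612608]
(338, 68) (131, 125) [0.685 0.266 0.342] gap 0.124
(338, 68) (118, 125) [0.692 0.289 0.333] gap 0.133
(338, 68) (78, 30) [0.838 0.43  0.273] gap 0.001
(330, 110) (131, 125) [0.722 0.325 0.207] gap 0.094
(330, 110) (118, 125) [0.732 0.356 0.191] gap 0.104
(330, 110) (78, 30) [0.901 0.516 0.115] gap 0.068
(320, 148) (131, 125) [0.759 0.393 0.05 ] gap 0.051
(320, 148) (118, 125) [0.774 0.435 0.022] gap 0.061
(320, 148) (78, 30) [ 0.949  0.588 -0.043] gap 0.158
table edge [0.81816556 0.43081825 0.        ] [0.44372152 0.37251379 0.        ]
stamp base [array([0.4188, 0.1818, 0.    ]), array([0.4404, 0.1456, 0.    ]), array([0.4671, 0.1662, 0.    ])]
```

View pics/c5.png

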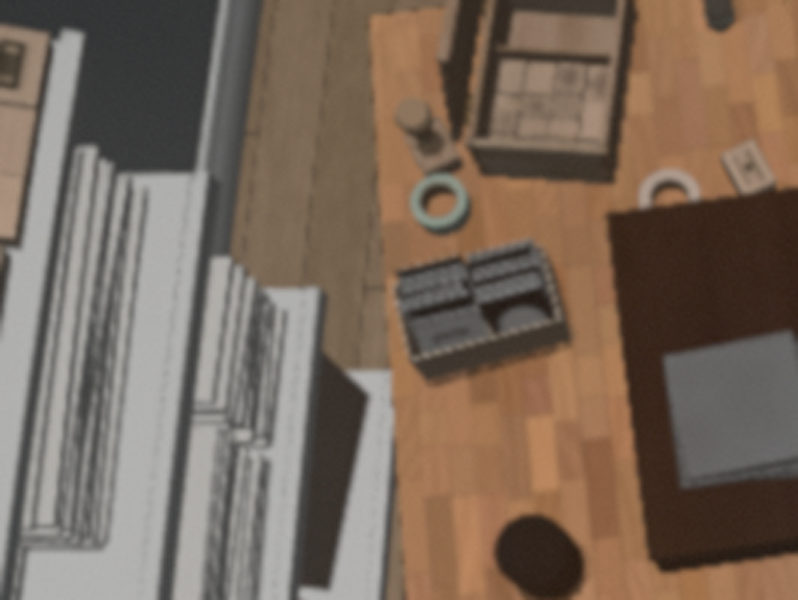

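```bash
cat > plan.py <<'E'
from scan import *
from scipy.spatial.transform import Slerp
import math
STAND=(.630,-.110,-1.2469)
def down(head):  # tool y at world heading (deg), tool z down
    a=np.radians(head); y=np.array([np.cos(a),np.sin(a),0]); z=np.array([0,0,-1.]); return Ro.from_matrix(np.c_[np.cross(y,z),y,z])
def lanepose(s,h,y=0.):  # TCP on lane coords (s uphill, h above lane)
    R=Ro.from_euler('z',STAND[2]).as_matrix(); yy=np.array([0,1.,0]); z=np.array([s28,0,-c28])
    p=place(lane(np.array([s]),np.array([y]),np.array([h])),*STAND)[0]
    return p,Ro.from_matrix(R@np.c_[np.cross(yy,z),yy,z])
def cur():
    st=manip.state(); q=st["tool_rot"]; return np.array(st["tool_pos"]),Ro.from_quat([q[1],q[2],q[3],q[0]])
def tolane(p):  # world -> s,h,y
    q=(np.array(p)-[STAND[0],STAND[1],0])@Ro.from_euler('z',STAND[2]).as_matrix()
    d=q-[-.110,0,.035]; return np.round(1e3*np.array([d[0]*c28+d[2]*s28,-d[0]*s28+d[2]*c28,q[1]]),1)
def plan(wps,start=None,vmax=36,wmax=6.4):
    p,R=start or cur(); rows=[]
    for P,Q in wps:
        P=np.array(P); n=max(1,math.ceil(np.linalg.norm(P-p)*1e3/vmax),math.ceil(np.degrees((R.inv()*Q).magnitude())/wmax))
        sl=Slerp([0,1],Ro.concatenate([R,Q])); p0=p.copy()
        for i in range(1,n+1):
            a=p0+(P-p0)*i/n; B=sl(i/n)
            d=R.inv().apply(a-p)*1e3; w=np.degrees((R.inv()*B).as_rotvec())
            row=np.r_[d.round(0) if i<n else d.round(1),w.round(1)]; rows.append(row)
            p=p+R.apply(row[:3]/1e3); R=R*Ro.from_rotvec(np.radians(row[3:]))
    for i in range(0,len(rows),5): print("["+",".join("["+",".join(f"{v:g}" for v in r+0.)+"]" for r in rows[i:i+5])+"]")
    return p,R
E
python3 - <<'E'
from plan import *
plan([((.3,-.42,.28),down(-40)),((.5,-.1,.28),down(0)),((.592,.277,.16),down(25)),((.592,.277,.075),down(25))])
E
```

```text
[[24,-18,-9,0,0,-4.6],[26,-17,-9,0,0,-4.6],[27,-14,-9,0,0,-4.6],[28,-12,-8,0,0,-4.6],[29,-10,-9,0,0,-4.5]]
[[30,-7,-9,0,0,-4.6],[30,-5,-9,0,0,-4.6],[30.8,-2.8,-8.8,0,0,-4.6],[34,-5,0,0,0,-3.6],[34,-2,0,0,0,-3.7]]
[[34,-1,0,0,0,-3.6],[35,2,0,0,0,-3.7],[34,4,0,0,0,-3.6],[34,6,0,0,0,-3.6],[33,8,0,0,0,-3.7]]
[[33,10,0,0,0,-3.6],[32,13,0,0,0,-3.6],[31,14,0,0,0,-3.7],[30,16.3,0,0,0,-3.6],[31,8,10,0,0,-2.1]]
[[32,8,10,0,0,-2.1],[30,10,10,0,0,-2.1],[31,11,10,0,0,-2],[30,13,10,0,0,-2.1],[29,13,10,0,0,-2.1]]
[[29,14,10,0,0,-2.1],[29,15,10,0,0,-2.1],[28,17,10,0,0,-2.1],[27,17,10,0,0,-2],[27,18,10,0,0,-2.1]]
[[25.5,19.6,10,0,0,-2.1],[0,0,28,0,0,0],[0,0,29,0,0,0],[-0.1,0,28,0,0,0]]
```

Request:
play_rows:
  commands:
    - [24,-18,-9,0,0,-4.6]
    - [26,-17,-9,0,0,-4.6]
    - [27,-14,-9,0,0,-4.6]
    - [28,-12,-8,0,0,-4.6]
    - [29,-10,-9,0,0,-4.5]
  hand: 85

```text
time: 1.02
tool_pos: [0.2414, -0.4895, 0.2535]
tool_rot: [0.0, 0.95, 0.312, 0.0]
contact_force: [1.0, -0.5, -0.0]
gripper_width: 0.998
grasp_force: 0.0
```

Request:
play_rows:
  commands:
    - [30,-7,-9,0,0,-4.6]
    - [30,-5,-9,0,0,-4.6]
    - [30.8,-2.8,-8.8,0,0,-4.6]
    - [34,-5,0,0,0,-3.6]
    - [34,-2,0,0,0,-3.7]

```text
time: 1.43
tool_pos: [0.3374, -0.3612, 0.2812]
tool_rot: [0.001, 0.877, 0.481, 0.0]
contact_force: [-0.0, -0.1, -0.2]
gripper_width: 0.994
grasp_force: 0.0
```

Request:
play_rows:
  commands:
    - [34,-1,0,0,0,-3.6]
    - [35,2,0,0,0,-3.7]
    - [34,4,0,0,0,-3.6]
    - [34,6,0,0,0,-3.6]
    - [33,8,0,0,0,-3.7]

```text
time: 1.85
tool_pos: [0.4279, -0.2147, 0.2803]
tool_rot: [0.0, 0.79, 0.613, 0.0]
contact_force: [0.2, -1.1, 0.4]
gripper_width: 0.996
grasp_force: 0.0
```

Request:
play_rows:
  commands:
    - [33,10,0,0,0,-3.6]
    - [32,13,0,0,0,-3.6]
    - [31,14,0,0,0,-3.7]
    - [30,16.3,0,0,0,-3.6]
    - [31,8,10,0,0,-2.1]

```text
time: 2.27
tool_pos: [0.5103, -0.0678, 0.2723]
tool_rot: [0.002, 0.693, 0.721, 0.001]
contact_force: [-0.1, -0.3, -0.0]
gripper_width: 0.995
grasp_force: 0.0
```

Request:
play_rows:
  commands:
    - [32,8,10,0,0,-2.1]
    - [30,10,10,0,0,-2.1]
    - [31,11,10,0,0,-2]
    - [30,13,10,0,0,-2.1]
    - [29,13,10,0,0,-2.1]

```text
time: 2.68
tool_pos: [0.5465, 0.0901, 0.2198]
tool_rot: [0.0, 0.625, 0.78, 0.0]
contact_force: [1.1, -0.9, 1.3]
gripper_width: 0.997
grasp_force: 0.0
```

Request:
play_rows:
  commands:
    - [29,14,10,0,0,-2.1]
    - [29,15,10,0,0,-2.1]
    - [28,17,10,0,0,-2.1]
    - [27,17,10,0,0,-2]
    - [27,18,10,0,0,-2.1]

```text
time: 3.1
tool_pos: [0.584, 0.2476, 0.1696]
tool_rot: [0.0, 0.552, 0.834, 0.0]
contact_force: [0.8, 0.5, 1.0]
gripper_width: 0.995
grasp_force: 0.0
```

Request:
play_rows:
  commands:
    - [25.5,19.6,10,0,0,-2.1]
    - [0,0,0,0,0,0]
    - [0,0,0,0,0,0]

```text
time: 3.35
tool_pos: [0.5913, 0.2782, 0.1586]
tool_rot: [-0.001, 0.536, 0.844, -0.001]
contact_force: [-0.3, 0.4, -0.5]
gripper_width: 0.99
grasp_force: 0.0
```

Request:
play_rows:
  commands:
    - [0,0,26,0,0,0]
    - [0,0,26,0,0,0]
    - [0,0,26,0,0,0]
    - [0,0,10,0,0,0]

```text
time: 3.68
tool_pos: [0.5899, 0.2751, 0.0685]
tool_rot: [-0.002, 0.538, 0.843, -0.002]
contact_force: [-0.2, 0.2, -0.3]
gripper_width: 0.999
grasp_force: 0.0
```

Request:
play_rows:
  commands:
    - [0,0,16,0,0,0]
    - [0,0,16,0,0,0]
    - [0,0,0,0,0,0]

```text
time: 3.93
tool_pos: [0.5901, 0.2754, 0.0374]
tool_rot: [-0.002, 0.538, 0.843, -0.002]
contact_force: [-1.1, -0.4, -0.5]
gripper_width: 0.993
grasp_force: 0.0
```

Request:
play_rows:
  commands:
    - [0,0,0,0,0,0]
    - [0,0,0,0,0,0]
    - [0,0,0,0,0,0]
    - [0,0,0,0,0,0]
    - [0,0,0,0,0,0]
  hand: 50

```text
time: 4.35
tool_pos: [0.5927, 0.2773, 0.0413]
tool_rot: [0.001, 0.537, 0.843, 0.001]
contact_force: [-0.5, 0.3, 0.5]
gripper_width: 0.589
grasp_force: 0.0
```

```bash
python3 - <<'E'
from plan import *
print(manip.state())
W=np.zeros((400,800,3),np.uint8)
W[:,:400]=crop(cam("side"),225,130,100,100,4); W[:,400:]=crop(cam("top"),140,135,100,100,4)
cv2.imwrite("pics/d1.png",W)
E
```

```text
{'time': 4.35, 'joint_pos': array([ 3.23907487e-01,  2.69182373e-01,  1.66475012e+00, -2.43512535e-05,
        1.20564328e+00, -1.12079951e-01]), 'joint_vel': array([ 5.98734850e-04,  5.09475939e-03,  7.77937465e-03,  8.93410777e-04,
       -3.93111299e-06, -2.71883909e-03]), 'joint_efforts': array([-4.93326830e-02, -4.49632645e+01, -3.32548892e+01, -2.20160880e-03,
       -5.42164940e-03, -3.78768675e-05]), 'tool_pos': array([0.5927184 , 0.27725722, 0.04134509]), 'tool_rot': array([6.42546178e-04, 5.37441103e-01, 8.43300684e-01, 7.77313142e-04]), 'contact_force': array([-0.51764006,  0.25941766,  0.51054944]), 'ft_torque': array([-0.02725174, -0.01496598,  0.01440399]), 'grasp_force': 0.0, 'gripper_width': 0.5894862475621281}
```

View pics/d1.png

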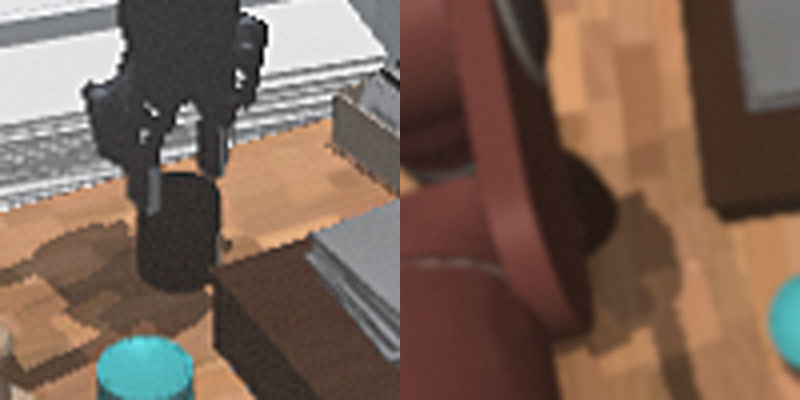

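```bash
python3 - <<'E'
from plan import *
f=cam("side"); p,R=cur(); o=np.array((225,130))
for w in(.0285,.025):
  for sg in(-1,1):
    for zz in(-.005,.0,.014): print(w,sg,zz,((proj(f,p+R.apply([0,sg*w,zz]))[0]-o)*4).round(0))
print("jar axis",[((proj(f,[.592,.277,z])[0]-o)*4).round(0) for z in(0,.063)])
E
```

```text
0.0285 -1 -0.005 [143. 235.]
0.0285 -1 0.0 [144. 241.]
0.0285 -1 0.014 [144. 258.]
0.0285 1 -0.005 [207. 199.]
0.0285 1 0.0 [207. 205.]
0.0285 1 0.014 [207. 222.]
0.025 -1 -0.005 [148. 232.]
0.025 -1 0.0 [148. 239.]
0.025 -1 0.014 [148. 256.]
0.025 1 -0.005 [203. 201.]
0.025 1 0.0 [203. 208.]
0.025 1 0.014 [203. 224.]
jar axis [array([176., 271.]), array([175., 195.])]
```

Request:
play_rows:
  commands:
    - [0,0,0,0,0,0]
    - [0,0,0,0,0,0]
    - [0,0,0,0,0,0]
    - [0,0,0,0,0,0]
  hand: 40

```text
time: 4.83
tool_pos: [0.5919, 0.277, 0.0399]
tool_rot: [-0.0, 0.537, 0.843, -0.0]
contact_force: [0.3, 0.3, 0.7]
gripper_width: 0.467
grasp_force: 0.0
```

```bash
python3 - <<'E'
from plan import *
f=cam("side"); a=f["image"].astype(int).sum(2)//3; b=cv2.imread("pics/side0.png").astype(int).sum(2)//3
print("cols 254..284")
for v in range(166,210,2): print(v,a[v,254:286:2].tolist(),"|",b[v,254:286:2].tolist())
print(cur()[0],manip.state()["gripper_width"])
E
```

```text
cols 254..284
166 [59, 58, 57, 50, 54, 57, 33, 138, 152, 88, 48, 54, 67, 42, 240, 146] | [114, 127, 126, 123, 124, 122, 117, 137, 151, 171, 209, 229, 230, 202, 233, 148]
168 [60, 58, 55, 58, 58, 51, 227, 232, 175, 94, 56, 50, 81, 97, 158, 149] | [125, 110, 143, 156, 189, 186, 224, 226, 173, 140, 125, 107, 155, 148, 152, 152]
170 [59, 48, 55, 54, 59, 52, 157, 168, 155, 87, 54, 55, 79, 87, 154, 158] | [168, 219, 172, 160, 167, 156, 163, 164, 153, 159, 159, 161, 157, 151, 152, 154]
172 [193, 121, 50, 53, 53, 75, 92, 146, 145, 80, 49, 47, 79, 137, 161, 155] | [183, 216, 193, 156, 109, 151, 146, 145, 141, 144, 151, 150, 160, 160, 155, 151]
174 [179, 159, 77, 51, 48, 97, 60, 49, 46, 52, 56, 52, 79, 158, 160, 159] | [176, 148, 159, 166, 103, 60, 58, 62, 63, 58, 53, 72, 137, 157, 159, 158]
176 [154, 159, 70, 56, 55, 94, 61, 52, 51, 52, 46, 47, 40, 155, 153, 154] | [152, 149, 159, 86, 59, 60, 61, 64, 61, 64, 58, 61, 44, 152, 152, 155]
178 [151, 149, 75, 46, 51, 93, 60, 43, 47, 51, 44, 48, 52, 143, 156, 159] | [150, 143, 142, 56, 58, 58, 62, 66, 61, 66, 63, 58, 60, 147, 158, 155]
180 [139, 140
[... 1509 characters left out ...]
 142, 88, 68, 49, 52, 49, 58, 52, 51, 49, 42, 44, 65, 68, 65]
202 [75, 73, 74, 71, 80, 58, 43, 44, 43, 45, 54, 128, 82, 45, 62, 64] | [139, 143, 147, 89, 77, 61, 46, 48, 49, 47, 89, 142, 85, 51, 65, 69]
204 [88, 71, 74, 79, 82, 83, 85, 86, 81, 84, 82, 76, 53, 49, 41, 68] | [143, 141, 147, 159, 169, 132, 126, 116, 100, 153, 142, 149, 80, 51, 48, 66]
206 [81, 82, 82, 80, 83, 81, 84, 81, 77, 76, 74, 76, 48, 45, 52, 46] | [161, 163, 162, 166, 166, 167, 163, 162, 156, 145, 149, 154, 83, 53, 54, 51]
208 [84, 83, 83, 80, 79, 78, 75, 74, 80, 75, 73, 96, 77, 49, 49, 46] | [164, 161, 170, 166, 155, 151, 147, 150, 151, 151, 150, 154, 85, 49, 54, 48]
[0.59193405 0.27701395 0.0399465 ] 0.4673025835734907
```

```bash
python3 - <<'E'
from plan import *
print(manip.nose_length,[x for x in dir(manip) if x[0]!='_'])
print(cur()[0])
E
```

```text
0.014 ['IKError', 'job_done', 'nose_length', 'state']
[0.59193405 0.27701395 0.0399465 ]
```

Request:
play_rows:
  commands:
    - [0,0,0,0,0,0]
    - [0,0,0,0,0,0]
    - [0,0,0,0,0,0]
    - [0,0,0,0,0,0]
    - [0,0,0,0,0,0]
  hand: 85

```text
time: 5.3
tool_pos: [0.592, 0.277, 0.04]
tool_rot: [0.0, 0.537, 0.843, 0.0]
contact_force: [-0.5, 0.3, -0.4]
gripper_width: 0.998
grasp_force: 0.0
```

Request:
play_rows:
  commands:
    - [0,0,8,0,0,0]
    - [0,0,8,0,0,0]
    - [0,0,0,0,0,0]

```text
time: 5.55
tool_pos: [0.5902, 0.2764, 0.0212]
tool_rot: [-0.001, 0.537, 0.843, -0.002]
contact_force: [-0.7, -0.3, -1.2]
gripper_width: 0.997
grasp_force: 0.0
```

```bash
python3 - <<'E'
from plan import *
f=cam("side"); p,R=cur(); print(p)
a=f["image"].astype(int).sum(2)//3; b=cv2.imread("pics/side0.png").astype(int).sum(2)//3
print("cols 244..294")
for v in range(166,206,2): print(v,a[v,246:292:2].tolist())
for sg in(-1,1):
    for zz in(-.02,0,.014): print(sg,zz,proj(f,p+R.apply([0,sg*.0427,zz]))[0].round(0),proj(f,p+R.apply([0,sg*.057,zz]))[0].round(0))
E
```

```text
[0.59048957 0.27650753 0.02185444]
cols 244..294
166 [56, 57, 62, 58, 58, 54, 55, 44, 53, 46, 119, 143, 157, 171, 210, 236, 119, 51, 55, 79, 119, 154, 152]
168 [58, 60, 60, 59, 49, 117, 69, 58, 50, 29, 233, 228, 172, 141, 124, 108, 72, 53, 48, 96, 115, 150, 150]
170 [55, 161, 54, 56, 40, 248, 41, 48, 160, 167, 166, 166, 157, 162, 160, 166, 70, 51, 51, 95, 130, 156, 153]
172 [57, 51, 55, 59, 43, 109, 55, 48, 116, 152, 147, 144, 144, 147, 151, 155, 95, 39, 51, 91, 158, 159, 159]
174 [61, 56, 61, 59, 56, 57, 48, 147, 98, 37, 43, 47, 43, 47, 39, 67, 140, 117, 46, 88, 156, 152, 157]
176 [94, 54, 57, 59, 56, 54, 51, 85, 51, 51, 53, 49, 52, 52, 49, 45, 31, 158, 140, 162, 155, 154, 154]
178 [160, 126, 65, 54, 51, 59, 94, 45, 49, 51, 49, 50, 47, 52, 46, 53, 48, 147, 157, 155, 154, 151, 151]
180 [158, 151, 118, 55, 50, 81, 88, 47, 53, 47, 48, 50, 46, 45, 48, 47, 41, 123, 162, 147, 147, 145, 146]
182 [144, 142, 108, 56, 56, 82, 89, 46, 46, 47, 44, 51, 44, 47, 48, 44, 43, 119, 152, 144, 150, 150, 147]
184 [142, 147, 119, 49, 53, 82, 101, 42, 47, 49, 48, 44, 50, 51, 45, 46, 46, 118, 156, 152, 148
[... 496 characters left out ...]
18, 132, 115, 79, 60, 67]
196 [101, 99, 82, 78, 74, 75, 80, 41, 43, 45, 49, 46, 43, 42, 42, 41, 53, 74, 54, 65, 65, 65, 66]
198 [97, 70, 80, 76, 80, 77, 77, 48, 48, 47, 43, 47, 45, 46, 42, 39, 52, 64, 67, 62, 62, 66, 60]
200 [76, 80, 77, 75, 72, 73, 73, 65, 44, 45, 38, 43, 41, 43, 42, 31, 42, 61, 64, 61, 64, 64, 64]
202 [76, 68, 76, 79, 70, 79, 73, 71, 76, 62, 53, 44, 40, 48, 102, 128, 72, 46, 60, 66, 64, 64, 61]
204 [78, 89, 91, 93, 86, 70, 73, 79, 84, 85, 86, 87, 78, 83, 73, 75, 55, 45, 45, 63, 60, 64, 64]
-1 -0.02 [256. 192.] [252. 195.]
-1 0 [256. 198.] [252. 201.]
-1 0.014 [257. 202.] [252. 205.]
1 -0.02 [280. 179.] [284. 177.]
1 0 [280. 185.] [284. 183.]
1 0.014 [280. 189.] [284. 187.]
```

Request:
play_rows:
  commands:
    - [0,0,6,0,0,0]
    - [0,0,4,0,0,0]
    - [0,0,0,0,0,0]

```text
time: 5.85
tool_pos: [0.5911, 0.2767, 0.0126]
tool_rot: [-0.001, 0.537, 0.843, -0.001]
contact_force: [-0.8, 0.3, -0.9]
gripper_width: 0.994
grasp_force: 0.0
```

Request:
play_rows:
  commands:
    - [0,0,0,0,0,0]
    - [0,0,0,0,0,0]
    - [0,0,0,0,0,0]
    - [0,0,0,0,0,0]
  hand: 50

```text
time: 6.18
tool_pos: [0.5927, 0.2773, 0.0149]
tool_rot: [0.001, 0.537, 0.843, 0.001]
contact_force: [0.7, -0.2, 3.7]
gripper_width: 0.645
grasp_force: 64.3
```

```bash
python3 - <<'E'
from plan import *
f=cam("side"); p,R=cur(); print(p)
i=f["image"].astype(int); sat=i[:,:,0]-i[:,:,2]; a=i.sum(2)//3
for v in range(172,208,2): print(v,a[v,250:284:2].tolist(),sat[v,250:284:2].tolist())
E
```

```text
[0.59269109 0.27724405 0.01491143]
172 [54, 59, 53, 60, 49, 165, 53, 54, 59, 143, 148, 146, 90, 52, 54, 69, 67] [3, 5, 3, 2, 0, 33, 4, 1, 5, 83, 84, 83, 42, 2, 4, 0, 1]
174 [51, 59, 56, 56, 50, 120, 50, 54, 51, 38, 43, 46, 47, 51, 55, 63, 66] [5, 6, -1, 4, -4, 59, -3, 4, 3, 8, 5, 0, 5, 8, 3, -1, 6]
176 [44, 58, 56, 55, 57, 56, 51, 55, 54, 51, 48, 51, 47, 44, 44, 69, 59] [-5, 0, 4, 1, 2, 4, -1, 5, 5, 5, 6, 2, 7, 7, 5, 0, 0]
178 [115, 57, 53, 50, 50, 59, 50, 48, 45, 50, 48, 52, 47, 42, 53, 59, 132] [58, 9, 2, 3, 3, -1, 3, 5, 6, 6, 5, 6, 5, 9, 4, -2, 67]
180 [150, 155, 83, 44, 50, 52, 68, 59, 47, 50, 44, 50, 47, 44, 50, 52, 154] [84, 90, 37, -4, 2, 1, -3, 3, 6, 7, 5, 5, 8, 5, 7, -10, 84]
182 [141, 137, 143, 83, 54, 49, 93, 63, 48, 47, 49, 48, 45, 43, 48, 121, 158] [79, 83, 84, 38, 1, 5, -6, 2, 7, 5, 6, 10, 12, 8, 3, 63, 91]
184 [150, 155, 155, 86, 52, 48, 97, 59, 48, 45, 45, 48, 48, 43, 41, 114, 158] [87, 86, 88, 39, 5, 9, -5, 2, 9, 5, 8, 12, 3, 5, 5, 64, 91]
186 [89, 89, 94, 59, 53, 49, 92, 67, 43, 48, 48, 49, 40, 42, 39, 126, 159] [40, 43, 44, 20, 1, 7, -6, 2, 9, 7, 5, 6, 7, 9, 6, 67,
[... 698 characters left out ...]
[78, 76, 79, 78, 72, 49, 45, 50, 46, 41, 42, 43, 43, 43, 51, 66, 66] [34, 36, 36, 32, 37, 11, 4, 13, 10, 14, 11, 12, 10, 11, 18, 33, 31]
200 [79, 77, 71, 70, 74, 66, 40, 43, 42, 49, 45, 48, 42, 33, 43, 59, 69] [34, 29, 35, 33, 34, 29, 7, 11, 11, 9, 12, 10, 8, 6, 11, 24, 31]
202 [75, 95, 77, 74, 76, 71, 68, 63, 44, 42, 41, 47, 58, 129, 74, 46, 59] [37, 47, 35, 36, 31, 32, 33, 24, 11, 9, 12, 13, 23, 70, 36, 13, 25]
204 [94, 89, 90, 78, 76, 78, 77, 86, 86, 82, 78, 80, 77, 77, 49, 45, 48] [45, 48, 49, 33, 35, 35, 36, 33, 36, 37, 40, 40, 35, 32, 21, 14, 14]
206 [89, 79, 76, 81, 84, 81, 79, 79, 83, 78, 77, 74, 77, 78, 53, 51, 49] [42, 33, 35, 36, 33, 34, 38, 38, 35, 32, 36, 34, 34, 35, 21, 14, 15]
```

```bash
python3 - <<'E'
from plan import *
p,R=cur(); a=lanepose(.075,.125); b=lanepose(.075,.030)
print(a[0],b[0])
plan([(p+[0,0,.155],R),a,b])
E
```

```text
[ 0.59738989 -0.01286493  0.18057882] [ 0.61158434 -0.05514565  0.09669879]
[[0,0,-31,0,0,0],[0,0,-31,0,0,0],[0,0,-31,0,0,0],[0,0,-31,0,0,0],[0,0.3,-31,0,0,0]]
[[-29,-13,-1,0.2,-3.1,0.7],[-30,-13,0,0.2,-3.1,0.7],[-30,-12,2,0.2,-3.1,0.7],[-29,-12,4,0.1,-3.1,0.7],[-30,-12,5,0.2,-3.1,0.7]]
[[-29,-11,7,0.2,-3.1,0.7],[-30,-11,9,0.2,-3.2,0.7],[-28,-11,10,0.2,-3.1,0.7],[-28.5,-9.9,12.2,0.2,-3.1,0.7],[0,0,32,0,0,0]]
[[0,0,31,0,0,0],[0.1,0.1,32,0,0,0]]
```

Request:
play_rows:
  commands:
    - [0,0,-8,0,0,0]
    - [0,0,-20,0,0,0]
    - [0,0,-31,0,0,0]
    - [0,0,-31,0,0,0]
    - [0,0,-31,0,0,0]

```text
time: 6.65
tool_pos: [0.5908, 0.2766, 0.1353]
tool_rot: [-0.001, 0.537, 0.843, -0.001]
contact_force: [1.5, 0.5, -2.8]
gripper_width: 0.641
grasp_force: 64.0
```

Request:
play_rows:
  commands:
    - [0,0,-31,0,0,0]
    - [-29,-13,-1,0.2,-3.1,0.7]
    - [-30,-13,0,0.2,-3.1,0.7]
    - [-30,-12,2,0.2,-3.1,0.7]
    - [-29,-12,4,0.1,-3.1,0.7]

```text
time: 7.07
tool_pos: [0.5938, 0.1473, 0.1711]
tool_rot: [0.089, 0.555, 0.825, -0.064]
contact_force: [-0.3, 0.5, -1.8]
gripper_width: 0.641
grasp_force: 64.0
```

Request:
play_rows:
  commands:
    - [-30,-12,5,0.2,-3.1,0.7]
    - [-29,-11,7,0.2,-3.1,0.7]
    - [-30,-11,9,0.2,-3.2,0.7]
    - [-28,-11,10,0.2,-3.1,0.7]
    - [-28.5,-9.9,12.2,0.2,-3.1,0.7]

```text
time: 7.48
tool_pos: [0.5957, -0.0143, 0.1766]
tool_rot: [0.196, 0.567, 0.787, -0.143]
contact_force: [-0.3, -0.0, -2.8]
gripper_width: 0.638
grasp_force: 64.0
```

Request:
play_rows:
  commands:
    - [0,0,0,0,0,0]
    - [0,0,0,0,0,0]

```text
time: 7.65
tool_pos: [0.5953, -0.0138, 0.1757]
tool_rot: [0.195, 0.567, 0.787, -0.143]
contact_force: [-0.3, 0.4, -2.4]
gripper_width: 0.64
grasp_force: 64.2
```

```bash
python3 - <<'E'
from plan import *
p,R=cur(); print(p,tolane(p),np.round(R.as_matrix(),3).tolist(),np.round(lanepose(.075,.1)[1].as_matrix(),3).tolist())
s=cam("side");t=cam("top")
J=np.array(JAR)*[1,1,1]; # jar in tool frame: base 15 mm ahead
T=np.array(JAR)*[1,1,-1]+[0,0,.015]
def ov(f,o,w,h,k):
    im=crop(f,*o,w,h,k)
    for sh,c in(([0,0,0],(0,255,0)),([0,0,.037],(0,0,255))):
        # red: world-z error hypothesis
        TT=T if c[1] else np.array(JAR)*[1,1,-1]+[0,0,.052]
        q=((proj(f,p+np.array(sh)+R.apply(TT))-o)*k).astype(np.float32); cv2.polylines(im,[cv2.convexHull(q).astype(int)],True,c,1)
    q=((proj(f,p+R.apply([[0,0,-.1],[0,0,.015]]))-o)*k).astype(int); cv2.line(im,tuple(map(int,q[0])),tuple(map(int,q[1])),(255,0,255),1)
    return im
cv2.imwrite("pics/e1.png",np.hstack([ov(s,np.array((260,150)),130,150,3),ov(t,np.array((220,90)),130,150,3)]))
E
```

```text
[ 0.59533726 -0.01377365  0.17566981] [ 72.9 120.6  -2.2] [[-0.281, 0.949, 0.144], [0.838, 0.316, -0.446], [-0.468, -0.004, -0.884]] [[-0.281, 0.948, 0.149], [0.837, 0.318, -0.445], [-0.469, 0.0, -0.883]]
```

View pics/e1.png

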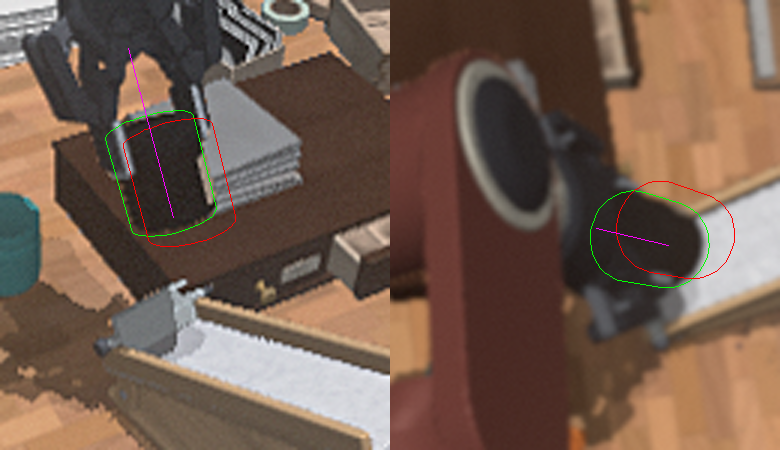

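Request:
play_rows:
  commands:
    - [0,2,28,0,0,0]
    - [0,0,28,0,0,0]
    - [0,0,26,0,0,0]
    - [0,0,8,0,0,0]
    - [0,0,0,0,0,0]

```text
time: 8.17
tool_pos: [0.61, -0.0526, 0.0944]
tool_rot: [0.194, 0.566, 0.788, -0.144]
contact_force: [-0.3, -0.4, -1.9]
gripper_width: 0.642
grasp_force: 64.4
```

Request:
play_rows:
  commands:
    - [0,0,3,0,0,0]
    - [0,0,3,0,0,0]
    - [0,0,0,0,0,0]

```text
time: 8.42
tool_pos: [0.6137, -0.0549, 0.0936]
tool_rot: [0.197, 0.566, 0.788, -0.142]
contact_force: [-0.4, -0.5, -2.3]
gripper_width: 0.642
grasp_force: 64.4
```

```bash
python3 - <<'E'
from plan import *
p,R=cur(); print(p,tolane(p)); print(np.degrees((R.inv()*lanepose(.075,.1)[1]).as_rotvec()))
print(R.inv().apply(manip.state()["contact_force"]))
E
```

```text
[ 0.61368085 -0.05486876  0.09361608] [73.9 27.1  2.1]
[ 0.00201451  0.07213651 -0.00704063]
[ 0.77372538 -0.50619251  2.22679511]
```

Request:
play_rows:
  commands:
    - [0,0,3,0,0,0]
    - [0,0,3,0,0,0]
    - [0,0,0,0,0,0]

```text
time: 8.67
tool_pos: [0.6135, -0.058, 0.0868]
tool_rot: [0.196, 0.567, 0.788, -0.142]
contact_force: [-0.3, -0.4, -2.6]
gripper_width: 0.64
grasp_force: 64.4
```

Request:
play_rows:
  commands:
    - [0,0,2,0,0,0]
    - [0,0,0,0,0,0]

```text
time: 8.83
tool_pos: [0.6137, -0.059, 0.0848]
tool_rot: [0.196, 0.567, 0.788, -0.142]
contact_force: [-0.6, -0.4, -2.9]
gripper_width: 0.643
grasp_force: 64.4
```

Request:
play_rows:
  commands:
    - [0,0,2,0,0,0]
    - [0,0,0,0,0,0]

```text
time: 9.0
tool_pos: [0.6145, -0.0596, 0.0842]
tool_rot: [0.196, 0.567, 0.788, -0.142]
contact_force: [-2.8, 2.3, 2.5]
gripper_width: 0.64
grasp_force: 64.7
```

Request:
play_rows:
  commands:
    - [0,0,1,0,0,0]
    - [0,0,0,0,0,0]

```text
time: 9.17
tool_pos: [0.6148, -0.0597, 0.0841]
tool_rot: [0.196, 0.567, 0.787, -0.142]
contact_force: [-6.4, 5.4, 6.4]
gripper_width: 0.645
grasp_force: 65.7
```

Request:
play_rows:
  commands:
    - [4,0,-0.5,0,0,0]
    - [4,0,0,0,0,0]
    - [4,0,0,0,0,0]
    - [0,0,0,0,0,0]

```text
time: 9.5
tool_pos: [0.612, -0.0494, 0.0784]
tool_rot: [0.197, 0.566, 0.788, -0.142]
contact_force: [-2.4, 2.6, 6.0]
gripper_width: 0.642
grasp_force: 65.5
```

```bash
python3 - <<'E'
from plan import *
p,R=cur(); print(p,tolane(p)); print(np.degrees((R.inv()*lanepose(.075,.1)[1]).as_rotvec()))
print(R.inv().apply(manip.state()["contact_force"]),manip.state()["contact_force"])
E
```

```text
[ 0.61199951 -0.04936122  0.07844207] [61.7 16.4  2.2]
[0.03442771 0.10326435 0.01157629]
[ 0.05893025 -1.48223422 -6.82691251] [-2.44889016  2.62426286  5.99361384]
```

Request:
play_rows:
  commands:
    - [4,0,0,0,0,0]
    - [4,0,0,0,0,0]
    - [0,0,0,0,0,0]

```text
time: 9.75
tool_pos: [0.6097, -0.0426, 0.0746]
tool_rot: [0.197, 0.566, 0.788, -0.142]
contact_force: [-1.2, 2.3, 6.6]
gripper_width: 0.647
grasp_force: 65.5
```

Request:
play_rows:
  commands:
    - [2,0,0,0,0,0]
    - [2,0,0,0,0,0]
    - [0,0,0,0,0,0]

```text
time: 10.0
tool_pos: [0.6087, -0.0395, 0.0729]
tool_rot: [0.197, 0.566, 0.788, -0.142]
contact_force: [-2.2, 1.4, 6.2]
gripper_width: 0.645
grasp_force: 65.4
```

Request:
play_rows:
  commands:
    - [2,0,0,0,0,0]
    - [0,0,0,0,0,0]

```text
time: 10.17
tool_pos: [0.6082, -0.0379, 0.072]
tool_rot: [0.197, 0.566, 0.788, -0.142]
contact_force: [-0.3, 2.0, 6.2]
gripper_width: 0.644
grasp_force: 65.4
```

Request:
play_rows:
  commands:
    - [2,0,0,0,0,0]
    - [0,0,0,0,0,0]

```text
time: 10.33
tool_pos: [0.6078, -0.0368, 0.0714]
tool_rot: [0.198, 0.566, 0.787, -0.142]
contact_force: [0.7, 0.2, 5.8]
gripper_width: 0.643
grasp_force: 65.1
```

Request:
play_rows:
  commands:
    - [1.5,0,0,0,0,0]
    - [0,0,0,0,0,0]

```text
time: 10.5
tool_pos: [0.6078, -0.0366, 0.0715]
tool_rot: [0.199, 0.566, 0.787, -0.143]
contact_force: [0.9, -4.6, 7.4]
gripper_width: 0.645
grasp_force: 65.0
```

Request:
play_rows:
  commands:
    - [1.5,0,0,0,0,0]
    - [0,0,0,0,0,0]

```text
time: 10.67
tool_pos: [0.6078, -0.0364, 0.0716]
tool_rot: [0.2, 0.566, 0.787, -0.144]
contact_force: [0.5, -7.3, 8.0]
gripper_width: 0.639
grasp_force: 65.0
```

Request:
play_rows:
  commands:
    - [0,0,0,0,0,0]
    - [0,0,0,0,0,0]
    - [0,0,0,0,0,0]
    - [0,0,0,0,0,0]
  hand: 85

```text
time: 11.0
tool_pos: [0.6047, -0.0338, 0.0672]
tool_rot: [0.195, 0.566, 0.788, -0.143]
contact_force: [-0.1, 1.0, -0.3]
gripper_width: 0.995
grasp_force: 0.0
```

```bash
python3 - <<'E'
from plan import *
p,R=cur(); print(p,tolane(p)); a=lanepose(.046,.12)
P,Q=plan([a,((.5,.08,.2),down(25)),((.442,.168,.15),down(34))])
E
```

```text
[ 0.60471331 -0.0338325   0.06718212] [41.4 14.5  0.3]
[[-2,0,-35,-0.1,0,0],[-1,0,-35,0,0,0],[-1.6,-0.5,-35.6,-0.1,0,0.1],[13,-13,-16,-0.3,5.6,-1.3],[15,-12,-14,-0.3,5.6,-1.2]]
[[17,-11,-13,-0.3,5.6,-1.3],[18,-12,-11,-0.4,5.6,-1.3],[19.6,-10.6,-9,-0.3,5.6,-1.2],[26,-4,13,0,0,-2.3],[26,-3,12,0,0,-2.2]]
[[27,-1,13,0,0,-2.3],[25.9,-1.3,12.1,0,0,-2.2]]
```

Request:
play_rows:
  commands:
    - [0,0,-12,0,0,0]
    - [0,0,-25,0,0,0]
    - [0,0,-35,0,0,0]
    - [0,0,-35,0,0,0]
    - [15,-13,-16,-0.3,5.6,-1.3]

```text
time: 11.42
tool_pos: [0.5728, 0.0325, 0.1746]
tool_rot: [0.159, 0.562, 0.804, -0.112]
contact_force: [-0.2, -0.6, 0.7]
gripper_width: 0.999
grasp_force: 0.0
```

Request:
play_rows:
  commands:
    - [15,-12,-14,-0.3,5.6,-1.2]
    - [17,-11,-13,-0.3,5.6,-1.3]
    - [18,-12,-11,-0.4,5.6,-1.3]
    - [19,-10.6,-9,-0.3,5.6,-1.2]
    - [26,-4,13,0,0,-2.3]

```text
time: 11.83
tool_pos: [0.4877, 0.1058, 0.1923]
tool_rot: [0.003, 0.522, 0.853, 0.003]
contact_force: [0.5, 0.1, 0.3]
gripper_width: 0.993
grasp_force: 0.0
```

Request:
play_rows:
  commands:
    - [26,-3,12,0,0,-2.2]
    - [27,-1,13,0,0,-2.3]
    - [25.9,-1.3,12.1,0,0,-2.2]
    - [0,0,0,0,0,0]
    - [0,0,0,0,0,0]

```text
time: 12.25
tool_pos: [0.4401, 0.1744, 0.1489]
tool_rot: [-0.001, 0.469, 0.883, -0.001]
contact_force: [-0.3, 0.1, 1.1]
gripper_width: 1.001
grasp_force: 0.0
```

```bash
python3 - <<'E'
from plan import *
plan([((.442,.168,.10),down(34)),((.442,.168,.016),down(34))])
t=cam("top"); s=cam("side")
# where is the jar now: predicted at s=46 on lane vs dark pixels
R=lanepose(0,0)[1].as_matrix(); o=lanepose(.046,.0)[0]
J=o+(np.array(JAR)*[1,1,-1])@R.T
for f in(t,s):
    q=proj(f,J); bb=np.r_[q.min(0),q.max(0)]; 
    i=f["image"].astype(int); u0,v0=(q.min(0)-12).astype(int);u1,v1=(q.max(0)+12).astype(int)
    m=(i[v0:v1,u0:u1].max(2)<85).astype(np.uint8); n,l,st,c=cv2.connectedComponentsWithStats(m); k=1+st[1:,4].argmax(); print(bb.round(1),st[k][:4]+[u0,v0,0,0],st[k][4])
E
```

```text
[[-3,-1,24,-0.1,0,0],[-3.4,-0.9,24.9,-0.1,0,0.1],[0,0,28,0,0,0],[0,0,28,0,0,0],[-0.1,-0.1,28,0,0,0]]
[296.8 163.7 331.4 191.4] [284 151  45  43] 1085
[302.  233.4 336.6 273.7] [290 221  58  50] 1896
```

Request:
play_rows:
  commands:
    - [-3,-1,24,0,0,0]
    - [-3.4,-0.9,25,0,0,0]
    - [0,0,28,0,0,0]
    - [0,0,28,0,0,0]
    - [0,0,28,0,0,0]

```text
time: 12.77
tool_pos: [0.4449, 0.1664, 0.0165]
tool_rot: [0.001, 0.471, 0.882, 0.0]
contact_force: [1.3, 0.2, 0.4]
gripper_width: 1.001
grasp_force: 0.0
```

Request:
play_rows:
  commands:
    - [0,0,0,0,0,0]
    - [0,0,0,0,0,0]
    - [0,0,0,0,0,0]
    - [0,0,0,0,0,0]
    - [0,0,0,0,0,0]
  hand: 22

```text
time: 13.18
tool_pos: [0.4454, 0.1674, 0.019]
tool_rot: [0.001, 0.47, 0.883, 0.001]
contact_force: [0.2, 0.2, 8.1]
gripper_width: 0.315
grasp_force: 58.7
```

Request:
play_rows:
  commands:
    - [0,0,0,0,0,0]
    - [0,0,0,0,0,0]

```text
time: 13.35
tool_pos: [0.4455, 0.1675, 0.0191]
tool_rot: [0.001, 0.47, 0.883, 0.001]
contact_force: [-1.2, -1.1, 6.3]
gripper_width: 0.307
grasp_force: 58.4
```

```bash
python3 - <<'E'
from plan import *
p,R=cur(); print(p)
f=cam("top"); i=f["image"][:,:,::-1].astype(int); b=cv2.imread("pics/top0.png").astype(int)
R2=lanepose(0,0)[1].as_matrix(); o=lanepose(.046,.0)[0]
J=o+(np.array(JAR)*[1,1,-1])@R2.T
for n in("top","side"):
    f=cam(n) if n=="side" else f; i=f["image"][:,:,::-1].astype(int); b=cv2.imread(f"pics/{n}0.png").astype(int)
    q=proj(f,J); u0,v0=(q.min(0)-8).astype(int);u1,v1=(q.max(0)+8).astype(int)
    d=(b.sum(2)-i.sum(2))[v0:v1,u0:u1]
    print(n,q.min(0).round(1),q.max(0).round(1),u0,v0)
    for r in d[::3]: print("".join("#" if x>120 else "." if x>-60 else "+" for x in r))
E
```

```text
[0.4454993  0.16753089 0.01909622]
top [296.8 163.7] [331.4 191.4] 288 155
...................................................
...................................................
...................................................
.................#######...........................
............########################...............
.............###########################...........
.........################################..........
........##################################.........
.........#################################.........
..........################################.........
...........#############################...........
............#########################..............
..............######.############..................
......................######.......................
...................................................
side [302.  233.4] [336.6 273.7] 294 225
..................................................
..................................................
..................................................
.....................+............................
............+.....................................
..................................................
.........................####.....................
..................#######.+...+######..+..........
.............#######################.++++.........
.........#######################...###...#........
.......#..######################.....##+++........
.......#################################+++.......
........####################################......
........###################################.......
..............#########################...........
......................##########..#.+.............
..................................................
..................................................
..................................................
```

```bash
python3 - <<'E'
from plan import *
p,R=cur()
plan([(p+[0,0,.15],R),lanepose(.12,.14),lanepose(.12,.034)])
E
```

```text
[[0,0,-30,0,0,0],[0,0,-30,0,0,0],[0,0,-30,0,0,0],[0,0,-30,0,0,0],[-0.3,0.4,-30,0,0,0]]
[[-33,2,-6,0.5,-3.5,1.9],[-34,3,-3,0.5,-3.4,1.9],[-33,4,-2,0.5,-3.5,1.8],[-34,6,0,0.5,-3.5,1.9],[-33,6,3,0.5,-3.4,1.9]]
[[-32,8,4,0.4,-3.5,1.9],[-32,8,6,0.5,-3.5,1.9],[-31.8,10,7.8,0.5,-3.5,1.8],[0,0,35,0,0,0],[0,0,36,0,0,0]]
[[0,0,35,0,0,0]]
```

Request:
play_rows:
  commands:
    - [0,0,-6,0,0,0]
    - [0,0,-24,0,0,0]
    - [0,0,-30,0,0,0]
    - [0,0,-30,0,0,0]
    - [0,0,-30,0,0,0]

```text
time: 13.87
tool_pos: [0.4429, 0.1672, 0.1379]
tool_rot: [-0.001, 0.47, 0.883, -0.001]
contact_force: [0.7, -0.2, -0.4]
gripper_width: 0.303
grasp_force: 59.0
```

Request:
play_rows:
  commands:
    - [0,0,-30,0,0,0]
    - [-33,2,-6,0.5,-3.5,1.9]
    - [-34,3,-3,0.5,-3.4,1.9]
    - [-33,4,-2,0.5,-3.5,1.8]
    - [-34,6,0,0.5,-3.5,1.9]

```text
time: 14.28
tool_pos: [0.5257, 0.0603, 0.1908]
tool_rot: [0.1, 0.523, 0.843, -0.073]
contact_force: [0.2, -0.6, -1.1]
gripper_width: 0.305
grasp_force: 59.0
```

Request:
play_rows:
  commands:
    - [-33,6,3,0.5,-3.4,1.9]
    - [-32,8,4,0.4,-3.5,1.9]
    - [-32,8,6,0.5,-3.5,1.9]
    - [-31.8,10,7.8,0.5,-3.5,1.8]
    - [0,0,0,0,0,0]

```text
time: 14.7
tool_pos: [0.6075, -0.0465, 0.2123]
tool_rot: [0.196, 0.567, 0.787, -0.144]
contact_force: [-0.3, 0.9, -0.8]
gripper_width: 0.305
grasp_force: 59.1
```

Request:
play_rows:
  commands:
    - [0,0,0,0,0,0]

```text
time: 14.78
tool_pos: [0.6058, -0.0443, 0.2114]
tool_rot: [0.194, 0.566, 0.788, -0.143]
contact_force: [-1.3, -0.0, -1.1]
gripper_width: 0.303
grasp_force: 59.1
```

```bash
python3 - <<'E'
from plan import *
p,R=cur(); print(p,tolane(p)); print(np.degrees((R.inv()*lanepose(.075,.1)[1]).as_rotvec()))
E
```

```text
[ 0.60575351 -0.044307    0.21144358] [118.2 137.   -2.1]
[-0.2773444  -0.07493109  0.12266573]
```

Request:
play_rows:
  commands:
    - [0,1,35,0,0,0]
    - [0,0,35,0,0,0]
    - [0,0,30,0,0,0]
    - [0,0,7,0,0,0]
    - [0,0,0,0,0,0]

```text
time: 15.2
tool_pos: [0.6198, -0.0914, 0.114]
tool_rot: [0.192, 0.566, 0.789, -0.144]
contact_force: [-0.4, 0.2, -0.8]
gripper_width: 0.307
grasp_force: 59.1
```

Request:
play_rows:
  commands:
    - [0,0,2,0,0,0]
    - [0,0,2,0,0,0]
    - [0,0,0,0,0,0]

```text
time: 15.45
tool_pos: [0.6241, -0.0927, 0.1158]
tool_rot: [0.196, 0.566, 0.788, -0.142]
contact_force: [-1.1, -0.2, -0.8]
gripper_width: 0.306
grasp_force: 59.1
```

Request:
play_rows:
  commands:
    - [0,0,2,0,0,0]
    - [0,0,2,0,0,0]
    - [0,0,0,0,0,0]

```text
time: 15.7
tool_pos: [0.6236, -0.095, 0.1102]
tool_rot: [0.195, 0.566, 0.788, -0.143]
contact_force: [0.9, -0.2, -0.2]
gripper_width: 0.309
grasp_force: 59.1
```

```bash
python3 - <<'E'
from plan import *
p,R=cur(); print(p,tolane(p)); print(R.inv().apply(manip.state()["contact_force"]))
E
```

```text
[ 0.62361091 -0.09495909  0.11021932] [118.1  22.4  -1.3]
[-0.34054216  0.83200065  0.41928915]
```

Request:
play_rows:
  commands:
    - [0,0,1.5,0,0,0]
    - [0,0,0,0,0,0]

```text
time: 15.87
tool_pos: [0.6239, -0.0956, 0.1089]
tool_rot: [0.195, 0.566, 0.788, -0.143]
contact_force: [-0.9, 1.4, 1.0]
gripper_width: 0.302
grasp_force: 59.2
```

Request:
play_rows:
  commands:
    - [0,0,1.5,0,0,0]
    - [0,0,0,0,0,0]

```text
time: 16.03
tool_pos: [0.6244, -0.0959, 0.1089]
tool_rot: [0.195, 0.566, 0.788, -0.143]
contact_force: [-4.7, 5.3, 6.3]
gripper_width: 0.308
grasp_force: 59.8
```

Request:
play_rows:
  commands:
    - [0,0,1,0,0,0]
    - [0,0,0,0,0,0]

```text
time: 16.2
tool_pos: [0.6247, -0.096, 0.109]
tool_rot: [0.195, 0.566, 0.788, -0.142]
contact_force: [-7.1, 7.3, 11.8]
gripper_width: 0.308
grasp_force: 60.1
```

```bash
python3 - <<'E'
from plan import *
p,R=cur(); print(p,tolane(p)); print(R.inv().apply(manip.state()["contact_force"]))
E
```

```text
[ 0.62474831 -0.09597162  0.10898153] [118.6  20.7  -0.5]
[  2.58033454  -4.44261795 -14.70694449]
```

Request:
play_rows:
  commands:
    - [3,0,-0.7,0,0,0]
    - [4,0,0,0,0,0]
    - [4,0,0,0,0,0]
    - [3,0,0,0,0,0]
    - [0,0,0,0,0,0]

```text
time: 16.62
tool_pos: [0.6215, -0.0847, 0.1028]
tool_rot: [0.197, 0.566, 0.788, -0.142]
contact_force: [-1.2, 1.7, 7.3]
gripper_width: 0.302
grasp_force: 60.2
```

Request:
play_rows:
  commands:
    - [2,0,0,0,0,0]
    - [2,0,0,0,0,0]
    - [0,0,0,0,0,0]

```text
time: 16.87
tool_pos: [0.6206, -0.0817, 0.1013]
tool_rot: [0.197, 0.566, 0.788, -0.143]
contact_force: [-2.4, 0.6, 7.8]
gripper_width: 0.308
grasp_force: 60.2
```

```bash
python3 - <<'E'
from plan import *
p,R=cur(); print(p,tolane(p)); print(R.inv().apply(manip.state()["contact_force"]))
E
```

```text
[ 0.62063219 -0.08174948  0.10134953] [1.02e+02 2.09e+01 1.00e-01]
[-2.51983358 -2.06315505 -7.54003998]
```

Request:
play_rows:
  commands:
    - [2,0,0,0,0,0]
    - [0,0,0,0,0,0]

```text
time: 17.03
tool_pos: [0.6201, -0.0801, 0.1004]
tool_rot: [0.197, 0.566, 0.788, -0.143]
contact_force: [-1.5, 0.8, 8.1]
gripper_width: 0.303
grasp_force: 60.2
```

Request:
play_rows:
  commands:
    - [2,0,0,0,0,0]
    - [0,0,0,0,0,0]

```text
time: 17.2
tool_pos: [0.62, -0.079, 0.1001]
tool_rot: [0.198, 0.565, 0.788, -0.143]
contact_force: [-0.1, -0.8, 8.3]
gripper_width: 0.307
grasp_force: 60.3
```

Request:
play_rows:
  commands:
    - [1.5,0,0,0,0,0]
    - [0,0,0,0,0,0]

```text
time: 17.37
tool_pos: [0.6198, -0.0782, 0.1]
tool_rot: [0.198, 0.565, 0.788, -0.143]
contact_force: [-1.2, -1.7, 10.4]
gripper_width: 0.309
grasp_force: 60.4
```

```bash
python3 - <<'E'
from plan import *
p,R=cur(); print(p,tolane(p)); print(R.inv().apply(manip.state()["contact_force"]))
E
```

```text
[ 0.61981269 -0.07815352  0.09995641] [98.1 21.4  0.5]
[-5.98589311 -1.70987271 -8.58125797]
```

Request:
play_rows:
  commands:
    - [1,0,0,0,0,0]
    - [0,0,0,0,0,0]

```text
time: 17.53
tool_pos: [0.6197, -0.0775, 0.0999]
tool_rot: [0.199, 0.565, 0.788, -0.143]
contact_force: [-1.0, -2.3, 10.4]
gripper_width: 0.31
grasp_force: 60.4
```

Request:
play_rows:
  commands:
    - [-0.5,0,-0.5,0,0,0]
    - [0,0,0,0,0,0]
    - [0,0,0,0,0,0]
    - [0,0,0,0,0,0]
    - [0,0,0,0,0,0]
  hand: 60

```text
time: 17.95
tool_pos: [0.6165, -0.0762, 0.0953]
tool_rot: [0.194, 0.566, 0.788, -0.143]
contact_force: [-0.3, -0.0, 0.4]
gripper_width: 0.706
grasp_force: 0.0
```

```bash
python3 - <<'E'
from plan import *
p,R=cur(); print(p,tolane(p)); print(R.inv().apply(manip.state()["contact_force"]))
plan([lanepose(.098,.125),((.5,.12,.24),down(5)),((.442,.310,.20),down(-7.6))])
f=cam("side")
L=lanepose(0,0)[1].as_matrix(); o=lanepose(.096,0)[0]
K=o+(np.array(KNOB)*[1,1,-1])@L.T; B=o+(np.array(box(.035,.043,0,.021))[:,[1,0,2]]*[1,1,-1])@L.T
W=[]
for f,oo in((f,np.array((300,220))),(cam("top"),np.array((280,130)))):
    im=crop(f,*oo,100,100,4)
    for P in(K,B): cv2.polylines(im,[cv2.convexHull(((proj(f,P)-oo)*4).astype(np.float32)).astype(int)],True,(0,255,0),1)
    W.append(im)
cv2.imwrite("pics/f1.png",np.hstack(W))
E
```

```text
[ 0.61652845 -0.07620564  0.09530561] [93.4 18.7 -2. ]
[-0.10665817 -0.27920711 -0.37110053]
[[-2,0,-35,-0.1,0,0.1],[-1,1,-36,-0.1,0,0],[-1.6,0.7,-35.3,-0.1,0,0.1],[22,-8,-21,0.6,4.6,2.2],[24,-10,-19,0.5,4.7,2.2]]
[[25,-10,-17,0.6,4.6,2.2],[25,-12,-15,0.5,4.7,2.3],[26,-13,-13,0.6,4.6,2.2],[26.8,-13.7,-10.1,0.5,4.6,2.2],[32,-7,7,0,0,2.1]]
[[33,-8,6,0,0,2.1],[31,-9,7,0,0,2.1],[32,-11,7,0,0,2.1],[31,-11,6,0,0,2.1],[30.4,-12.8,6.9,0,0,2.1]]
```

Request:
play_rows:
  commands:
    - [0,0,-12,0,0,0]
    - [0,0,-25,0,0,0]
    - [0,0,-35,0,0,0]
    - [0,0,-35,0,0,0]
    - [20,-8,-21,0.6,4.6,2.2]

```text
time: 18.47
tool_pos: [0.5866, -0.0031, 0.2049]
tool_rot: [0.165, 0.587, 0.784, -0.118]
contact_force: [0.5, 0.1, 0.6]
gripper_width: 0.703
grasp_force: 0.0
```

Request:
play_rows:
  commands:
    - [24,-10,-19,0.5,4.7,2.2]
    - [25,-10,-17,0.6,4.6,2.2]
    - [25,-12,-15,0.5,4.7,2.3]
    - [26,-13,-13,0.6,4.6,2.2]
    - [26.8,-13.7,-10,0.5,4.6,2.2]
  hand: 85

```text
time: 18.88
tool_pos: [0.4977, 0.1236, 0.2426]
tool_rot: [-0.002, 0.676, 0.737, -0.001]
contact_force: [-0.0, -0.2, 0.6]
gripper_width: 0.994
grasp_force: 0.0
```

Request:
play_rows:
  commands:
    - [32,-7,7,0,0,2.1]
    - [33,-8,6,0,0,2.1]
    - [31,-9,7,0,0,2.1]
    - [32,-11,7,0,0,2.1]
    - [31,-11,6,0,0,2.1]

```text
time: 19.3
tool_pos: [0.4488, 0.2821, 0.2077]
tool_rot: [-0.0, 0.741, 0.672, -0.002]
contact_force: [0.4, -0.4, 0.0]
gripper_width: 0.992
grasp_force: 0.0
```

Request:
play_rows:
  commands:
    - [30,-12.8,7,0,0,2.1]
    - [0,0,0,0,0,0]
    - [0,0,0,0,0,0]

```text
time: 19.55
tool_pos: [0.4388, 0.3128, 0.2002]
tool_rot: [-0.0, 0.751, 0.66, -0.003]
contact_force: [-0.9, 0.1, 0.6]
gripper_width: 0.997
grasp_force: 0.0
```

```bash
python3 - <<'E'
from plan import *
p,R=cur(); print(p)
plan([((.442,.310,.14),down(-7.6)),((.442,.310,.035),down(-7.6))])
L=lanepose(0,0)[1].as_matrix(); o=lanepose(.096,0)[0]
P=o+(np.array(KNOB+box(.043,.035,0,.021))*[1,1,-1])@L.T
for n in("top","side"):
    f=cam(n); i=f["image"][:,:,::-1].astype(int); b=cv2.imread(f"pics/{n}0.png").astype(int)
    q=proj(f,P); k=proj(f,P[:98]); u0,v0=(q.min(0)-[30,6]).astype(int);u1,v1=(q.max(0)+8).astype(int)
    d=(b.sum(2)-i.sum(2))[v0:v1,u0:u1]; print(n,q.min(0).round(1),q.max(0).round(1),"knob",k.min(0).round(1),k.max(0).round(1),u0,v0)
    for v,r in zip(range(v0,v1,2),d[::2]): print(v,"".join("#" if x>90 else "." if x>-60 else "+" for x in r))
E
```

```text
[0.43877564 0.3128042  0.20017945]
[[-1,2,30,-0.1,0.1,0.1],[-1.2,1.8,30.2,-0.1,0.1,0.1],[0,0,35,0,0,0],[0,0,35,0,0,0],[0,0,35,0,0,0]]
top [322.9 158.6] [350.7 181.4] knob [322.9 160.9] [338.7 175.8] 292 152
152 ..................................................................
154 ..................................................................
156 ..................................................................
158 ..................................................................
160 ..................................................................
162 ....................................................#.............
164 .............########....#........####################............
166 .........###########################......######..#####...........
168 ........############################......#############...........
170 ........############################......##############..........
172 .....####################################################.........
174 ....##############################################..#####.........
176 ....#################################
[... 1845 characters left out ...]
#########################.#################.........
268 ................##########################################.........
270 ......................####################################.........
272 ............................###########################............
274 .................................###################...............
276 ........................................########...................
278 ............................................#......................
280 ...................................................................
282 ...................................................................
284 ...................................................................
```

Request:
play_rows:
  commands:
    - [0,0,0,0,0,0]
    - [0,0,0,0,0,0]
    - [0,0,0,0,0,0]

```text
time: 19.9
tool_pos: [0.4405, 0.3107, 0.2005]
tool_rot: [-0.0, 0.753, 0.658, -0.002]
contact_force: [-0.0, -0.3, -0.5]
gripper_width: 0.997
grasp_force: 0.0
```

```bash
python3 - <<'E'
from plan import *
p,R=cur(); print(p)
plan([((.442,.310,.14),down(-7.6)),((.442,.310,.018),down(-7.6))])
E
```

```text
[0.44046878 0.31072555 0.20051808]
[[0,1,30,-0.1,0.1,0],[-0.4,0.8,30.5,-0.1,0.1,-0.1],[0,0,31,0,0,0],[0,0,30,0,0,0],[0,0,31,0,0,0]]
[[-0.1,-0.1,30,0,0,0]]
```

Request:
play_rows:
  commands:
    - [0,1,30,0,0,0]
    - [0,0.8,30,0,0,0]
    - [0,0,31,0,0,0]
    - [0,0,10,0,0,0]
    - [0,0,0,0,0,0]

```text
time: 20.32
tool_pos: [0.4391, 0.3093, 0.0955]
tool_rot: [-0.001, 0.753, 0.658, -0.006]
contact_force: [0.1, 0.5, -0.5]
gripper_width: 0.998
grasp_force: 0.0
```

Request:
play_rows:
  commands:
    - [0,0,21,0,0,0]
    - [0,0,20,0,0,0]
    - [0,0,20,0,0,0]
    - [0,0,20,0,0,0]
    - [0,0,0,0,0,0]

```text
time: 20.73
tool_pos: [0.4397, 0.3098, 0.0163]
tool_rot: [-0.001, 0.752, 0.659, -0.005]
contact_force: [-0.5, -0.8, -0.9]
gripper_width: 0.994
grasp_force: 0.0
```

Request:
play_rows:
  commands:
    - [0,0,0,0,0,0]
    - [0,0,0,0,0,0]
    - [0,0,0,0,0,0]
    - [0,0,0,0,0,0]
    - [0,0,0,0,0,0]
  hand: 30

```text
time: 21.15
tool_pos: [0.4427, 0.3117, 0.0205]
tool_rot: [0.0, 0.752, 0.659, -0.0]
contact_force: [-0.2, 0.3, 5.4]
gripper_width: 0.445
grasp_force: 57.2
```

```bash
python3 - <<'E'
from plan import *
p,R=cur(); print(p)
P,Q=plan([(p+[0,0,.16],R),((.52,.12,.23),down(5)),lanepose(.17,.16)])
print(P,tolane(P))
E
```

```text
[0.44267247 0.31165358 0.02045944]
[[0,0,-32,0,0,0],[0,0,-32,0,0,0],[0,0,-32,0,0,0],[0,0,-32,0,0,0],[-0.1,-0.1,-32,0,0,0]]
[[-30,17,-8,0,0,-2.1],[-31,16,-8,0,0,-2.1],[-31,15,-9,0,0,-2.1],[-31,13,-8,0,0,-2.1],[-32,13,-8,0,0,-2.1]]
[[-33,10.9,-8.4,0,0,-2.1],[-29,12,-4,-0.5,-4,-1.9],[-30,10,-1,-0.5,-4,-1.9],[-30,10,0,-0.4,-3.9,-1.9],[-31,9,3,-0.5,-4,-1.9]]
[[-30,7,5,-0.5,-4,-1.9],[-30,7,7,-0.5,-4,-1.9],[-29.9,5.2,9.4,-0.4,-3.9,-1.9]]
[ 0.6188716  -0.07682758  0.25614194] [170.1 160.    0. ]
```

Request:
play_rows:
  commands:
    - [0,0,-6,0,0,0]
    - [0,0,-26,0,0,0]
    - [0,0,-32,0,0,0]
    - [0,0,-32,0,0,0]
    - [0,0,-32,0,0,0]

```text
time: 21.57
tool_pos: [0.4406, 0.3107, 0.147]
tool_rot: [-0.001, 0.752, 0.659, -0.003]
contact_force: [0.1, 0.7, -1.3]
gripper_width: 0.445
grasp_force: 56.7
```

Request:
play_rows:
  commands:
    - [0,0,-32,0,0,0]
    - [-30,17,-8,0,0,-2.1]
    - [-31,16,-8,0,0,-2.1]
    - [-31,15,-9,0,0,-2.1]
    - [-31,13,-8,0,0,-2.1]

```text
time: 21.98
tool_pos: [0.493, 0.1825, 0.2119]
tool_rot: [-0.0, 0.701, 0.713, -0.002]
contact_force: [0.8, 0.3, -1.2]
gripper_width: 0.444
grasp_force: 56.8
```

Request:
play_rows:
  commands:
    - [-32,13,-8,0,0,-2.1]
    - [-33,10.9,-8.4,0,0,-2.1]
    - [-29,12,-4,-0.5,-4,-1.9]
    - [-30,10,-1,-0.5,-4,-1.9]
    - [-30,10,0,-0.4,-3.9,-1.9]

```text
time: 22.4
tool_pos: [0.5618, 0.0336, 0.2396]
tool_rot: [0.085, 0.634, 0.766, -0.065]
contact_force: [0.1, 0.4, -2.1]
gripper_width: 0.443
grasp_force: 56.7
```

Request:
play_rows:
  commands:
    - [-31,9,3,-0.5,-4,-1.9]
    - [-30,7,5,-0.5,-4,-1.9]
    - [-30,7,7,-0.5,-4,-1.9]
    - [-30,5,9.4,-0.4,-3.9,-1.9]
    - [0,0,0,0,0,0]

```text
time: 22.82
tool_pos: [0.6178, -0.0797, 0.2529]
tool_rot: [0.195, 0.566, 0.788, -0.145]
contact_force: [0.4, 0.3, -1.3]
gripper_width: 0.446
grasp_force: 56.7
```

Request:
play_rows:
  commands:
    - [0,0,0,0,0,0]
    - [0,0,0,0,0,0]
    - [0,0,0,0,0,0]
    - [0,0,0,0,0,0]

```text
time: 23.15
tool_pos: [0.6178, -0.0767, 0.2541]
tool_rot: [0.195, 0.566, 0.788, -0.143]
contact_force: [0.5, 0.2, -1.8]
gripper_width: 0.441
grasp_force: 56.7
```

```bash
python3 - <<'E'
from plan import *
p,R=cur(); print(p,tolane(p)); print(np.degrees((R.inv()*lanepose(.075,.1)[1]).as_rotvec()))
E
```

```text
[ 0.61781629 -0.07668616  0.25410496] [168.7 158.5  -0.9]
[-0.2142823  -0.01817929  0.16129734]
```

Request:
play_rows:
  commands:
    - [-1,1,32,0,0,0]
    - [0,0,32,0,0,0]
    - [0,0,32,0,0,0]
    - [0,0,26,0,0,0]
    - [0,0,5,0,0,0]

```text
time: 23.57
tool_pos: [0.6345, -0.1351, 0.1363]
tool_rot: [0.191, 0.566, 0.789, -0.145]
contact_force: [-0.8, 0.5, -3.1]
gripper_width: 0.442
grasp_force: 56.8
```

Request:
play_rows:
  commands:
    - [0,0,0,0,0,0]
    - [0,0,0,0,0,0]
    - [0,0,2,0,0,0]
    - [0,0,2,0,0,0]
    - [0,0,0,0,0,0]

```text
time: 23.98
tool_pos: [0.639, -0.136, 0.1403]
tool_rot: [0.196, 0.566, 0.788, -0.143]
contact_force: [-0.4, 0.2, -1.3]
gripper_width: 0.443
grasp_force: 56.8
```

Request:
play_rows:
  commands:
    - [0,0,2,0,0,0]
    - [0,0,0,0,0,0]

```text
time: 24.15
tool_pos: [0.6387, -0.1371, 0.1373]
tool_rot: [0.195, 0.566, 0.788, -0.143]
contact_force: [-1.1, -1.0, -0.9]
gripper_width: 0.442
grasp_force: 56.8
```

```bash
python3 - <<'E'
from plan import *
p,R=cur(); print(p,tolane(p)); print(R.inv().apply(manip.state()["contact_force"]))
E
```

```text
[ 0.63865851 -0.1371057   0.13726993] [170.3  25.3  -0.4]
[-0.09575706 -1.34046299  1.10942912]
```

Request:
play_rows:
  commands:
    - [0,0,2,0,0,0]
    - [0,0,0,0,0,0]

```text
time: 24.32
tool_pos: [0.6387, -0.1382, 0.1348]
tool_rot: [0.195, 0.566, 0.788, -0.143]
contact_force: [0.1, 0.7, -1.5]
gripper_width: 0.442
grasp_force: 56.8
```

Request:
play_rows:
  commands:
    - [0,0,1.5,0,0,0]
    - [0,0,0,0,0,0]

```text
time: 24.48
tool_pos: [0.6393, -0.1386, 0.1344]
tool_rot: [0.195, 0.566, 0.788, -0.143]
contact_force: [-1.6, 2.5, 1.5]
gripper_width: 0.442
grasp_force: 57.2
```

Request:
play_rows:
  commands:
    - [0,0,1,0,0,0]
    - [0,0,0,0,0,0]

```text
time: 24.65
tool_pos: [0.6397, -0.1388, 0.1345]
tool_rot: [0.196, 0.566, 0.788, -0.143]
contact_force: [-4.7, 3.8, 5.9]
gripper_width: 0.446
grasp_force: 57.9
```

```bash
python3 - <<'E'
from plan import *
p,R=cur(); print(p,tolane(p)); print(R.inv().apply(manip.state()["contact_force"]))
E
```

```text
[ 0.63970125 -0.13879951  0.13454332] [170.7  22.    0. ]
[ 1.74386636 -3.22075336 -7.56513429]
```

Request:
play_rows:
  commands:
    - [3,0,0,0,0,0]
    - [4,0,0,0,0,0]
    - [4,0,0,0,0,0]
    - [0,0,0,0,0,0]

```text
time: 24.98
tool_pos: [0.6374, -0.1297, 0.1295]
tool_rot: [0.197, 0.566, 0.788, -0.142]
contact_force: [-0.9, 2.6, 5.9]
gripper_width: 0.443
grasp_force: 58.0
```

Request:
play_rows:
  commands:
    - [2,0,0,0,0,0]
    - [2,0,0,0,0,0]
    - [0,0,0,0,0,0]

```text
time: 25.23
tool_pos: [0.6364, -0.1266, 0.1278]
tool_rot: [0.197, 0.566, 0.788, -0.143]
contact_force: [-1.3, 1.5, 5.6]
gripper_width: 0.445
grasp_force: 58.0
```

```bash
python3 - <<'E'
from plan import *
p,R=cur(); print(p,tolane(p)); print(R.inv().apply(manip.state()["contact_force"]))
E
```

```text
[ 0.63636441 -0.12663098  0.12782832] [156.4  22.    0.7]
[-1.00913301 -0.77771821 -5.84587227]
```

Request:
play_rows:
  commands:
    - [2,0,0,0,0,0]
    - [0,0,0,0,0,0]

```text
time: 25.4
tool_pos: [0.6358, -0.1251, 0.127]
tool_rot: [0.197, 0.566, 0.788, -0.143]
contact_force: [-0.7, 2.0, 6.4]
gripper_width: 0.444
grasp_force: 58.0
```

Request:
play_rows:
  commands:
    - [2,0,0,0,0,0]
    - [0,0,0,0,0,0]

```text
time: 25.57
tool_pos: [0.6353, -0.1234, 0.126]
tool_rot: [0.197, 0.566, 0.788, -0.143]
contact_force: [-1.2, 1.5, 5.6]
gripper_width: 0.447
grasp_force: 58.0
```

Request:
play_rows:
  commands:
    - [1.5,0,0,0,0,0]
    - [0,0,0,0,0,0]

```text
time: 25.73
tool_pos: [0.6349, -0.1222, 0.1253]
tool_rot: [0.197, 0.566, 0.788, -0.143]
contact_force: [0.5, 1.5, 6.3]
gripper_width: 0.446
grasp_force: 57.9
```

```bash
python3 - <<'E'
from plan import *
p,R=cur(); print(p,tolane(p)); print(R.inv().apply(manip.state()["contact_force"]))
E
```

```text
[ 0.63489304 -0.12217767  0.12534245] [151.1  22.    0.8]
[-1.86978078  0.94070178 -6.15780484]
```

Request:
play_rows:
  commands:
    - [1.5,0,0,0,0,0]
    - [0,0,0,0,0,0]

```text
time: 25.9
tool_pos: [0.6345, -0.1212, 0.1248]
tool_rot: [0.197, 0.566, 0.788, -0.143]
contact_force: [0.2, -0.3, 6.4]
gripper_width: 0.445
grasp_force: 57.8
```

Request:
play_rows:
  commands:
    - [1.5,0,0,0,0,0]
    - [0,0,0,0,0,0]

```text
time: 26.07
tool_pos: [0.6341, -0.1202, 0.1242]
tool_rot: [0.197, 0.566, 0.788, -0.143]
contact_force: [0.2, 0.0, 6.5]
gripper_width: 0.445
grasp_force: 57.8
```

```bash
python3 - <<'E'
from plan import *
p,R=cur(); print(p,tolane(p)); print(R.inv().apply(manip.state()["contact_force"]))
E
```

```text
[ 0.63408561 -0.12017118  0.12424812] [148.7  22.    0.6]
[-3.14491376  0.22421489 -5.74588959]
```

Request:
play_rows:
  commands:
    - [1.5,0,0,0,0,0]
    - [0,0,0,0,0,0]

```text
time: 26.23
tool_pos: [0.634, -0.1199, 0.1242]
tool_rot: [0.198, 0.565, 0.788, -0.144]
contact_force: [0.4, -3.2, 5.8]
gripper_width: 0.445
grasp_force: 57.6
```

```bash
python3 - <<'E'
from plan import *
p,R=cur(); print(tolane(p)); print(R.inv().apply(manip.state()["contact_force"]))
E
```

```text
[148.4  22.1   0.7]
[-5.534947   -0.69604827 -3.54695894]
```

Request:
play_rows:
  commands:
    - [1.5,0,0,0,0,0]
    - [0,0,0,0,0,0]

```text
time: 26.4
tool_pos: [0.634, -0.1196, 0.1242]
tool_rot: [0.199, 0.565, 0.788, -0.144]
contact_force: [1.4, -5.9, 6.4]
gripper_width: 0.445
grasp_force: 57.2
```

```bash
python3 - <<'E'
from plan import *
p,R=cur(); print(tolane(p)); print(R.inv().apply(manip.state()["contact_force"]))
o=np.array((290,205)); cv2.imwrite("pics/g1.png",np.hstack([crop(cam("side"),290,190,130,130,3),crop(cam("top"),280,110,130,130,3)]))
E
```

```text
[148.1  22.2   0.8]
[-8.34678138 -0.51539628 -2.79227137]
```

View pics/g1.png

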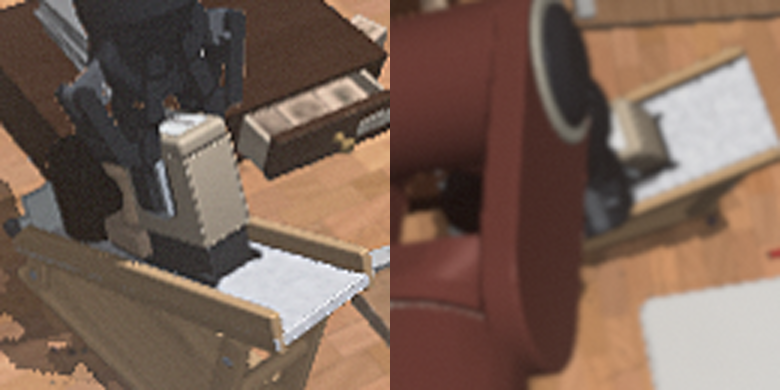

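The picture shows the jar (85,185), the stamp (125,225) and the inker (205,190) upright in a row on the lane and in contact. I'll release the inker and withdraw.

Request:
play_rows:
  commands:
    - [-1,0,0,0,0,0]
    - [0,0,0,0,0,0]

```text
time: 26.67
tool_pos: [0.6341, -0.1198, 0.1242]
tool_rot: [0.198, 0.565, 0.788, -0.144]
contact_force: [0.3, -3.2, 6.2]
gripper_width: 0.449
grasp_force: 57.1
```

Request:
play_rows:
  commands:
    - [0,0,0,0,0,0]
    - [0,0,0,0,0,0]
    - [0,0,0,0,0,0]
    - [0,0,0,0,0,0]
  hand: 62

```text
time: 27.0
tool_pos: [0.6313, -0.1177, 0.1199]
tool_rot: [0.194, 0.566, 0.788, -0.143]
contact_force: [0.4, -0.4, 0.1]
gripper_width: 0.731
grasp_force: 0.0
```

Request:
play_rows:
  commands:
    - [0,0,-10,0,0,0]
    - [0,0,-25,0,0,0]
    - [0,0,-35,0,0,0]
    - [0,0,-35,0,0,0]
    - [0,0,-30,0,0,0]

```text
time: 27.42
tool_pos: [0.6121, -0.0565, 0.2427]
tool_rot: [0.196, 0.566, 0.788, -0.143]
contact_force: [0.4, 0.1, 0.4]
gripper_width: 0.725
grasp_force: 0.0
```

Request:
play_rows:
  commands:
    - [0,0,-20,0,0,0]
    - [0,0,0,0,0,0]
    - [0,0,0,0,0,0]
    - [0,0,0,0,0,0]
    - [0,0,0,0,0,0]

```text
time: 27.83
tool_pos: [0.6084, -0.0491, 0.2554]
tool_rot: [0.194, 0.566, 0.788, -0.144]
contact_force: [-0.8, 0.1, -0.2]
gripper_width: 0.726
grasp_force: 0.0
```

```bash
python3 - <<'E'
from plan import *
print(cur()[0],manip.state()["contact_force"])
L=lanepose(0,0)[1].as_matrix(); o=lanepose(.148,0)[0]
f=cam("side"); i=f["image"][:,:,::-1].astype(int); b=cv2.imread("pics/side0.png").astype(int)
P=o+(np.array(box(.064,.041,0,.026)+box(.06,.038,.026,.097))*[1,1,-1])@L.T; q=proj(f,P); print(q.min(0),q.max(0))
for v in range(205,295,3): print(v,"".join("#" if abs(x)>80 else "." for x in (b-i).sum(2)[v,295:390]))
E
```

```text
[ 0.60843571 -0.04906693  0.255363  ] [-0.80985247  0.14071514 -0.19086705]
[327.2759043  225.18310626] [377.27641825 287.73995657]
205 ...............................................................................................
208 ...............................................................................................
211 ...............................................................................................
214 ...............................................................................................
217 ...............................................................................................
220 ...............................................................................................
223 ...............................................................................................
226 .............................................############......................................
229 .......................................###############################.........................
232 ..................................##############################
[... 1331 characters left out ...]

274 ##.............................####################################################............
277 .......................................#.######################################................
280 ................................................##########################.....................
283 .........................................................#############.........................
286 ...............................................................................................
289 ...............................................................................................
292 ...............................................................................................
```

All three stand where they should (the inker's top and foot fall at the predicted pixels), and the arm is clear of them.

```bash
python3 -c "
from plant import manip
print(manip.job_done())"
```

```text
the job is handed in; nothing more can be done
None
```

The candle jar, the knob-handled stamp and the self-inking stamp stand in that order on the lane, resting against the stop bar and each other with the arm clear, and I handed the job in at about 28 s of the 70 s (no verdict was returned).

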